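Refill the till-side mint tin dispenser

ROBOT

A 7-joint arm with a two-finger parallel gripper is mounted at the origin on the work surface. World frame = base frame: x ahead of the robot, y to its left, z up, the work surface at z = 0. Lengths are in m, angles in rad, forces in N, time in s.
With the tool pointing down it reaches from about 0.4 to 0.85 m from the base axis. Payload 6.9 kg.
Tool frame: the origin (TCP) lies at the very end of the fingers, on their centre line; the grasp point (between the pads) lies grasp_offset behind it (grasp_offset is the distance from the TCP to the grasp point, in m); z points along the fingers, y is the line along which they close (so a half turn about z gives the same grasp; the last joint's range is limited). The gripper opens to 85 mm and grips with 20 to 120 N. Pads are 22 mm wide; open, the fingers measure 114 mm over their backs; the gripper's body (76 mm by 85 mm) begins 54 mm behind the grasp point. The pads swing forward as they close: fully open they stand 13 mm farther back than shut.
Start: joints at [1.367, 0.507, -0.238, 1.5, 0.126, 1.149, -0.155], TCP at [0.19, -0.595, 0.21] pointing down, gripper open.
Joint ranges: [-3.08, 3.08], [-0.24, 2.05], [-1.43, 1.35], [0, 2.5], [-1.52, 4.66], [0.17, 1.96], [-2.89, 2.89]. Speed limits (rad/s): [2.39, 2.39, 3.14, 3.14, 3.14, 3.14, 3.14].

INTERFACE

Orientations are given as a unit quaternion [x, y, z, w].
In Python, from plant import sense, snapshot, finish_job, grasp_offset gives the robot as it stands.
- The arm moves only by the shell command python3 -m creep 'ROWS' [OPENING] [FORCE]. ROWS is a JSON object of lists of equal length, an entry for each row: "xyz": the shift along the tool's x, y, z as a fraction of full scale, a list of three; "rotation": the turn, a rotation vector about the tool's x, y, z as a fraction of full scale, a list of three. A call has 1 to 10 rows; each row shifts and turns the commanded pose from where the row before left it, along the tool's axes as they then stand; what a row does not reach is not made up. Full scale, the value 1, is 0.02 m for a shift and 180 degrees for a turn. A row lasts 1/8 s, in which the tool goes at most 62.5 mm and 10.7 degrees, less where a joint would pass 70% of its speed; a pose out of reach is approached as far as the arm can. A call with a number of a shift or a turn outside -1 to 1 is refused whole. A call with a gripper value outside its range is refused whole. OPENING is the opening, from -1 (shut) to 1 (fully open), set as the call begins (- or left out, the last holds). The fingers move at their own pace and stop on an object; FORCE is the grip in N (left out, the last holds). Time passes only in rows, so rows that do not move let the fingers close. It gives the time, the measured TCP pose, the force and the opening at its end, in the units of the state.
- sense(): the state, without advancing time (a new reading comes with each control period).
- snapshot(name): name is "scene" or "side" or "wrist"; returns a dict with "img" (400x640x3 uint8, red, green, blue), "mtx" (3x3 intrinsics, pixels), "k1" (the pictures are not rectified: a ray, as slopes to the right and down, at radius r is drawn at 1 + k1 r^2 times it, then the intrinsics apply), "cam_to_world" (4x4, takes a point from camera to world coordinates); the wrist camera has in their place "mount" (4x4, takes a point from camera to tool coordinates, whose origin is the TCP and whose axes are the flange's). Camera axes: x right, y down, z forward; pixel columns grow to the right and rows downward; lengths in m; the calibration is good to about 2 mm. A picture is of the moment at which its call begins: read the wrist's pose just before it. There is no depth.
- finish_job(): hands the job in, once; it reports no verdict.
The state is a dict: "time_s": time; "qpos": joint angles; "joint_velocities": joint speeds; "effort": joint torques, N m; "ee_pos": TCP position; "tcp_rot": TCP orientation; "force": force on the tool from outside, world axes, zero at the start; "moment": the same for the moment, N m; "finger_gap": opening from 0.0 (shut) to 1.0 (fully open).
Only numpy, scipy, OpenCV 4.12 (cv2) and the standard library are available. Lean on these libraries where they do the work, as an engineer would, in place of code of your own. Each camera call takes 0.05 s, during which the arm holds its last target. There are 200 camera calls.

TASK

Refill the mint dispenser beside the till: press its left key (service), then load every one of the small flat mint tins on the counter into its well, laid flat one on top of another, each pushed straight down against the spring until the two catches snap over it. When all of them are in, press the middle key (recount) and after that the right key (back to sale), each fully down and let go again, one key at a time. Leave the other goods, the taller round tin too, standing where they are.

Things in the scene. Friction and masses are not known exactly. Their poses are not given: they have to be found in the camera images.
- dispenser: till-side tin dispenser, fixed: grey plinth 150 mm (its x) by 360 mm (its y), 50 mm high; on its left half (y +110 mm) a steel shaft, 65 mm square, up to 146 mm above the counter; three keys on its right half. Origin under the plinth's centre on the counter, x away from its front, y to its left as the robot sees it, z up
- mouth (a point): on the well's vertical axis, 170 mm above the counter, level with the flat underside of the catches; axes as the dispenser's. The well is 59 mm wide for the 56 mm tins. A loaded tin has its top at this height or lower; a tin just set into the mouth rests on the sloping catch noses, underside about 11 mm above this point, top 33 mm above
- rod_top (a point): top of one of the four 8 mm steel guide rods round the mouth, 204 mm above the counter. They stand on the diagonals between the dispenser's x and y axes and splay out 7 mm over their top 16 mm as a funnel. Above the shaft the well's y sides are open, 39 mm wide between rods, so fingers on a tin's y sides can go down there; on the x sides are the catch housings, 22 mm wide, up to 187 mm high
- lift (a joint): depth of the spring-driven lift plate in the well (m): 0 at the top, its face 2 mm below point mouth; grows as it sinks, at most 0.140. The spring pushes up with 4.9 N at the top and 35 N per metre more, so the pile is always pressed up against the catches; each tin loaded sinks it by 22 mm (the first by 20 mm)
- catch_near (a joint): outward travel of the catch on the well's near (-x) side (m): 0 closed, nose 3.5 mm over the tin's edge; at most 0.007. Sloped above, flat below: a tin pushed straight down at its middle with some 8 to 14 N spreads both catches, which snap back over it once its top is below point mouth; push some 3 mm below that level, let go, and the pile rises against the catches
- catch_far (a joint): the same for the catch on the well's far (+x) side
- key_left (a joint): travel of the left key (service) (m): 0 is up, 0.005 fully down; a spring key, 1.2 N to start and 4 N fully down; it comes back up when let go
- key_left_top (a point): middle of the top face of the left key as the robot sees it (dispenser y -30 mm, x -20 mm), a round grey key 22 mm across with its face 67 mm above the counter when up, in a dark 38 mm collar 62 mm above the counter; keys stand 50 mm apart
- key_middle (a joint): travel of the middle key (recount) (m): 0 is up, 0.005 fully down; a spring key, 1.2 N to start and 4 N fully down; it comes back up when let go
- key_middle_top (a point): middle of the top face of the middle key as the robot sees it (dispenser y -80 mm, x -20 mm), a round grey key 22 mm across with its face 67 mm above the counter when up, in a dark 38 mm collar 62 mm above the counter; keys stand 50 mm apart
- key_right (a joint): travel of the right key (back to sale) (m): 0 is up, 0.005 fully down; a spring key, 1.2 N to start and 4 N fully down; it comes back up when let go
- key_right_top (a point): middle of the top face of the right key as the robot sees it (dispenser y -130 mm, x -20 mm), a round grey key 22 mm across with its face 67 mm above the counter when up, in a dark 38 mm collar 62 mm above the counter; keys stand 50 mm apart
- tin1: small round mint tin of plain bright metal, a flat cylinder 56 mm across and 22 mm high, about 70 g (50 to 95 g), both faces alike enough that either may lie up; origin at its middle, 11 mm from either face. The frame's z axis is the tin's axis. Absent (None) in some starts
- tin2: small round mint tin of plain bright metal, a flat cylinder 56 mm across and 22 mm high, about 70 g (50 to 95 g), both faces alike enough that either may lie up; origin at its middle, 11 mm from either face. The frame's z axis is the tin's axis. Absent (None) in some starts
- tin3: small round mint tin of plain bright metal, a flat cylinder 56 mm across and 22 mm high, about 70 g (50 to 95 g), both faces alike enough that either may lie up; origin at its middle, 11 mm from either face. The frame's z axis is the tin's axis. Absent (None) in some starts
- tin4: small round mint tin of plain bright metal, a flat cylinder 56 mm across and 22 mm high, about 70 g (50 to 95 g), both faces alike enough that either may lie up; origin at its middle, 11 mm from either face. The frame's z axis is the tin's axis. Absent (None) in some starts
- tin5: small round mint tin of plain bright metal, a flat cylinder 56 mm across and 22 mm high, about 70 g (50 to 95 g), both faces alike enough that either may lie up; origin at its middle, 11 mm from either face. The frame's z axis is the tin's axis. Absent (None) in some starts
- tin6: small round mint tin of plain bright metal, a flat cylinder 56 mm across and 22 mm high, about 70 g (50 to 95 g), both faces alike enough that either may lie up; origin at its middle, 11 mm from either face. The frame's z axis is the tin's axis. Absent (None) in some starts
- cocoa_tin: other goods, to be left alone: a taller round tin with a paper band, 58 mm across, 75 mm high; origin at the centre of its underside, z up its axis
- tea_bottle: other goods: amber bottle 64 mm across, 200 mm high; origin at the centre of its underside, z up its axis
- gum_box: other goods: flat gum box 72 x 32 x 12 mm; origin at the centre of its underside
- raisin_box: other goods: small carton 55 x 38 x 16 mm; origin at the centre of its underside
Not all that is in view belongs to the job. What is shaped like the tin1 but black is not meant. Leave any blue look-alike of the tin4 alone.

How it is judged:
By the outcome, as a careful person would: the job done as asked, in the order asked, and still so for the second after the job is handed in, with the robot touching nothing.
Of tin1, tin2, tin3, tin4, tin5, tin6 only 4 to 6 are there at a start; the rules pass over those that are not, and their reading is None.
At some moment in a run one of tin1, tin2, tin3, tin4, tin5, tin6 may be knocked a few centimetres aside while the robot is not near it.
Once in a run the grip may slacken for a moment while it holds something.
It also fails if it takes over 210 s, if anything falls off the work surface, if the arm or the gripper's body presses on something with over 40 N, if the wrist force passes 120 N, or if a joint passes its speed limit or range.

## Working session

There is one attempt and no reset: what is moved stays moved. The work goes in short steps, Python scripts to look and compute and a shell command to move; the robot and the scene stay as the last step left them, time stands still between calls to the robot, and variables do not carry over. Pictures are saved under pics/ and viewed, on a budget of 14 in all, crops included, one or two more only if the job needs it, and the job is handed in when it is done.

```bash
ls; mkdir -p pics; python3 - <<'E'
from plant import sense,snapshot,grasp_offset
import cv2
print(grasp_offset, sense())
for n in ("scene","side"):
    s=snapshot(n); cv2.imwrite(f"pics/{n}0.png",s["img"][:,:,::-1]); print(n,s["mtx"],s["k1"],s["cam_to_world"])
s=snapshot("wrist");print(s["mount"],s["mtx"],s["k1"])
E
```

```text
pics
0.0187 {'time_s': 0.0, 'qpos': array([ 1.36747211,  0.50834855, -0.23751393,  1.50112259,  0.12573462,
        1.14887553, -0.15482517]), 'joint_velocities': array([ 1.11565191e-03,  3.35481092e-03, -6.89536296e-05, -1.55640926e-03,
        1.13875555e-03, -5.96414324e-04, -8.50124881e-04]), 'effort': array([ 4.99758535e-04, -6.20594788e+01, -2.18629070e+00, -2.49648911e+01,
        1.27748901e-02,  1.20570743e-02,  5.19007045e-06]), 'ee_pos': array([ 0.18971127, -0.59496074,  0.20902621]), 'tcp_rot': array([ 9.88102068e-01,  1.53797031e-01, -1.67099046e-04, -8.64713156e-04]), 'force': array([0.28249227, 0.29643824, 0.31179695]), 'moment': array([ 0.04368825, -0.00297491, -0.01529036]), 'finger_gap': 1.000926794770401}
scene [[381.01530738   0.         315.10926127]
 [  0.         381.01530738 193.93068679]
 [  0.           0.           1.        ]] -0.002609936816953535 [[ 0.79003682  0.50875127 -0.34207306  0.9513487 ]
 [ 0.61305597 -0.65374737  0.44359526 -0.48997464]
 [ 0.00205029 -0.56016652 -0.82837749  1.18222457]
 [ 0.          0.          0.          1.        ]]
side [[506.12235048   0.         313.49352322]
 [  0.         506.12235048 205.4762784 ]
 [  0.           0.           1.        ]] -0.15769813845676836 [[-0.93588976 -0.26189791  0.23562649  0.19240409]
 [-0.3518633   0.72792493 -0.58848748  0.82592286]
 [-0.01739475 -0.63366772 -0.77340975  1.15336718]
 [ 0.          0.          0.          1.        ]]
[[ 4.24494620e-05 -9.65130942e-01 -2.61767573e-01  6.67361745e-02]
 [ 9.99999773e-01 -1.34910094e-04  6.59575044e-04  9.81119162e-04]
 [-6.71891371e-04 -2.61767542e-01  9.65130718e-01 -1.65042210e-01]
 [ 0.00000000e+00  0.00000000e+00  0.00000000e+00  1.00000000e+00]] [[275.62111096   0.         317.73788922]
 [  0.         275.62111096 200.38004627]
 [  0.           0.           1.        ]] -0.008757675918734944
```

View pics/scene0.png

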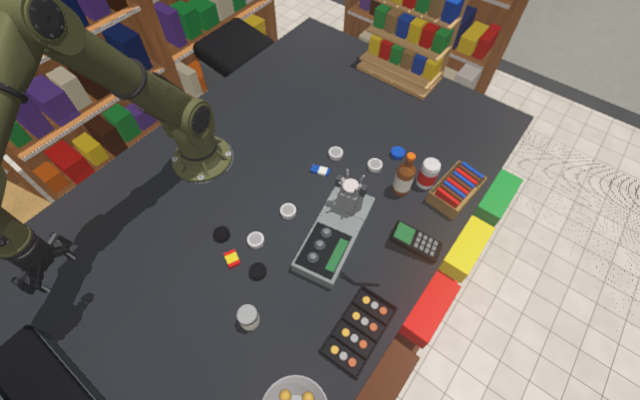

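View pics/side0.png

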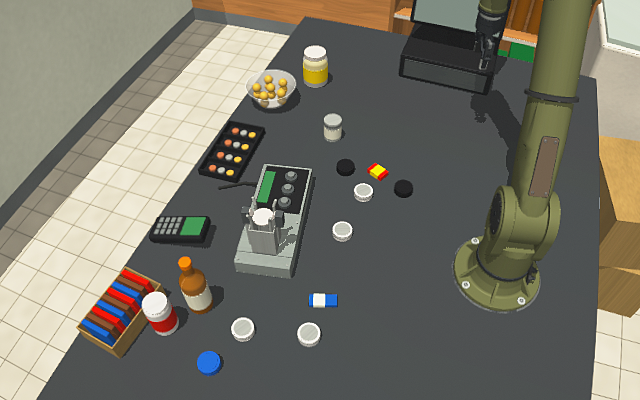

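```bash
cat > h.py <<'E'
import numpy as np, cv2
from plant import sense,snapshot
from scipy.spatial.transform import Rotation as R
def cam(s,st=None):
    if "cam_to_world" in s: return s["cam_to_world"]
    T=np.eye(4); T[:3,:3]=R.from_quat(st["tcp_rot"]).as_matrix(); T[:3,3]=st["ee_pos"]; return T@s["mount"]
def ray(s,uv,T):
    K=s["mtx"]; d=np.array([(uv[0]-K[0,2])/K[0,0],(uv[1]-K[1,2])/K[1,1]]); u=d.copy()
    for _ in range(20): u=d/(1+s["k1"]*(u@u))
    return T[:3,3],T[:3,:3]@np.array([u[0],u[1],1])
def at(s,uv,z,T=None):
    o,d=ray(s,uv,cam(s) if T is None else T); return (o+d*(z-o[2])/d[2])[:2]
def proj(s,p,T=None):
    T=cam(s) if T is None else T
    c=T[:3,:3].T@(np.asarray(p)-T[:3,3]); u=c[:2]/c[2]; u=u*(1+s["k1"]*(u@u)); return s["mtx"][:2,:2]@u+s["mtx"][:2,2]
def rel(p,yaw=None):
    "shift in tool axes, in units of 0.02 m, to world TCP point p"
    st=sense(); M=R.from_quat(st["tcp_rot"]).as_matrix(); return (M.T@(np.asarray(p)-st["ee_pos"]))/0.02
E
python3 - <<'E'
from h import *
T={"scene":[(335,153),(375,165),(288,211),(256,240)],"side":[(309,334),(243,329),(342,231),(363,192)]}
tiles=[]
for n in T:
    s=snapshot(n); im=s["img"]; hsv=cv2.cvtColor(im,cv2.COLOR_RGB2HSV)
    m=((hsv[...,2]>140)&(hsv[...,1]<50)).astype(np.uint8)
    k,lab,stt,cen=cv2.connectedComponentsWithStats(m)
    for i,p in enumerate(T[n]):
        # whole tin silhouette: project circle fit via minimising; use mask bbox/centroid at z=.011..
        l=np.bincount(lab[p[1]-8:p[1]+9,p[0]-8:p[0]+9].ravel(),minlength=k); l[0]=0;l=l.argmax()
        print(n,i,stt[l],cen[l].round(1),at(s,cen[l],0.013).round(4))
    box=(300,155,400,290) if n=="scene" else (225,150,325,285)
    c=s["img"][box[1]:box[3],box[0]:box[2]]; tiles.append(cv2.resize(c,None,fx=4,fy=4,interpolation=cv2.INTER_CUBIC))
cv2.imwrite("pics/disp.png",np.hstack(tiles)[:,:,::-1])
E
```

```text
scene 0 [328 146  15  12 142] [335.3 151.7] [0.4073 0.3472]
scene 1 [368 158  15  13 154] [374.7 163.8] [0.5653 0.392 ]
scene 2 [280 203  16  16 191] [287.6 209.7] [0.4323 0.0211]
scene 3 [247 231  17  17 220] [255.1 238.8] [ 0.4199 -0.1371]
side 0 [297 322  23  25 435] [308.1 333.7] [0.4101 0.3403]
side 1 [231 317  23  25 431] [242.2 328.6] [0.5672 0.3845]
side 2 [332 221  21  21 309] [341.8 230.5] [0.4334 0.0162]
side 3 [354 183  19  19 270] [362.8 191.6] [ 0.4204 -0.1415]
```

View pics/disp.png

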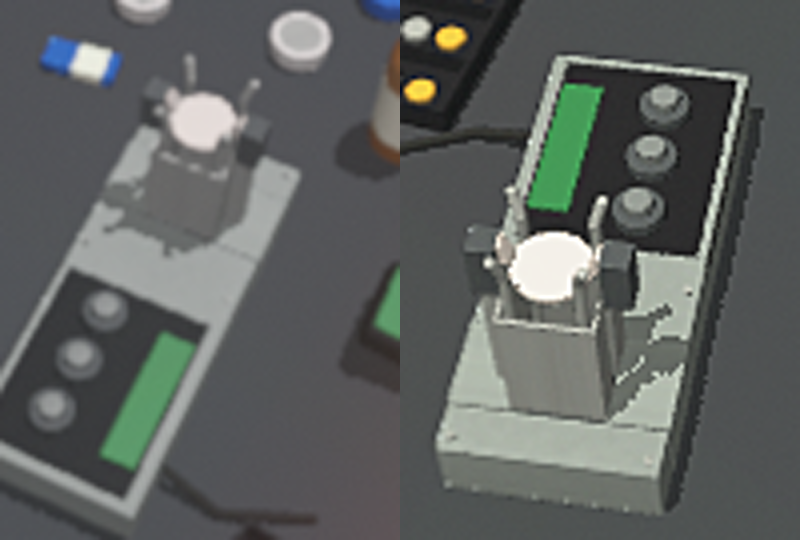

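```bash
cat > fit.py <<'E'
from h import *
from scipy.optimize import least_squares
off={"scene":(300,155,0),"side":(225,150,400)}
pts={"scene":[((106,306),(-.02,-.03,.067)),((81,354),(-.02,-.08,.067)),((52,405),(-.02,-.13,.067)),((203,122),(0,.11,.168)),((300,178),(.075,.18,.05)),((128,512),(.075,-.18,.05))],
"side":[((638,203),(-.02,-.03,.067)),((651,149),(-.02,-.08,.067)),((664,98),(-.02,-.13,.067)),((551,266),(0,.11,.168)),((556,58),(.075,-.18,.05)),((748,76),(-.075,-.18,.05)),((661,480),(-.075,.18,.05)),((438,452),(.075,.18,.05))]}
S={n:snapshot(n) for n in pts}
def res(v,b=True):
    c,si=np.cos(v[2]),np.sin(v[2]); o=[]
    for k,n in enumerate(pts):
        for uv,p in pts[n]:
            w=[v[0]+c*p[0]-si*p[1],v[1]+si*p[0]+c*p[1],p[2]]
            w=np.array(w)+np.r_[v[3+2*k:5+2*k],0]*b
            u=((uv[0]-off[n][2])/4+off[n][0],uv[1]/4+off[n][1])
            o+=list(proj(S[n],w)-u)
    return np.r_[o,np.array(v[3:])*300]
r=least_squares(res,[.55,.1,0,0,0,0,0]); v=r.x
print(v.round(4),r.fun.round(2))
c,si=np.cos(v[2]),np.sin(v[2])
for nm,p in dict(mouth=(0,.11),L=(-.02,-.03),M=(-.02,-.08),Rr=(-.02,-.13)).items(): print(nm,(v[0]+c*p[0]-si*p[1]).round(4),(v[1]+si*p[0]+c*p[1]).round(4))
E
python3 fit.py
```

```text
[ 6.221e-01  4.480e-02  2.009e-01  2.700e-03 -2.000e-04 -2.700e-03
  2.000e-04] [-0.46 -0.14 -0.81  0.04 -0.43 -0.02 -0.   -0.48  0.23 -2.02  0.86  1.45
 -0.08  0.2   0.06  0.43  0.06  0.47  0.34  0.37 -0.26 -0.91  0.45 -0.39
 -0.19 -0.12 -0.94 -0.57  0.81 -0.05 -0.81  0.05]
mouth 0.6002 0.1525
L 0.6085 0.0114
M 0.6185 -0.0376
Rr 0.6284 -0.0866
```

```bash
python3 -m creep '{"xyz":[[0,0,-0.5],[0.98,-0.945,-0.5],[0.98,-0.945,-0.5],[0.98,-0.945,-0.5],[0.98,-0.945,0],[0.98,-0.945,0],[0.98,-0.945,0],[0.98,-0.945,0],[0.98,-0.945,0],[0.98,-0.945,0]],"rotation":[[0,0,0.034],[0,0,0],[0,0,0],[0,0,0],[0,0,0],[0,0,0],[0,0,0],[0,0,0],[0,0,0],[0,0,0]]}' -1 40
python3 -m creep '{"xyz":[[0.98,-0.945,0],[0.98,-0.945,0],[0.98,-0.945,0],[0.98,-0.945,0],[0.98,-0.945,0],[0.98,-0.945,0],[0.98,-0.945,0],[0.98,-0.945,0],[0.98,-0.945,0]],"rotation":[[0,0,0],[0,0,0],[0,0,0],[0,0,0],[0,0,0],[0,0,0],[0,0,0],[0,0,0],[0,0,0]]}'
python3 -m creep '{"xyz":[[0.98,-0.945,0],[0.98,-0.945,0],[0.98,-0.945,0],[0.98,-0.945,0],[0.98,-0.945,0],[0.98,-0.945,0],[0.98,-0.945,0],[0,0,0],[0,0,0]],"rotation":[[0,0,0],[0,0,0],[0,0,0],[0,0,0],[0,0,0],[0,0,0],[0,0,0],[0,0,0],[0,0,0]]}'
python3 - <<'E'
from h import *
st=sense(); s=snapshot("wrist"); T=cam(s,st)
print(st["ee_pos"],R.from_quat(st["tcp_rot"]).as_matrix().round(3),st["force"])
cv2.imwrite("pics/w1.png",s["img"][:,:,::-1])
for p in [(.6002,.1525,.17),(.6085,.0114,.067),(.6185,-.0376,.067),(.6284,-.0866,.067),(.408,.344,.022),(.433,.0185,.022),(.42,-.139,.022)]: print(proj(s,p,T).round(0))
E
```

```text
time_s: 1.6
ee_pos: [0.3298, -0.3908, 0.2505]
tcp_rot: [0.995, 0.102, 0.0, 0.0]
force: [-0.1, -0.2, -0.8]
finger_gap: 0.004
time_s: 2.72
ee_pos: [0.4676, -0.1887, 0.2505]
tcp_rot: [0.995, 0.102, 0.0, 0.0]
force: [0.2, -0.4, -0.8]
finger_gap: 0.002
time_s: 3.85
ee_pos: [0.5744, -0.0338, 0.2502]
tcp_rot: [0.995, 0.102, -0.0, 0.0]
force: [0.6, 0.2, 0.3]
finger_gap: -0.0
[ 0.57443293 -0.03380418  0.25016297] [[ 0.979  0.202 -0.   ]
 [ 0.202 -0.979 -0.001]
 [-0.     0.001 -1.   ]] [0.57999748 0.20956902 0.26945701]
[112. 131.]
[287. 146.]
[327. 146.]
[367. 146.]
[ 54. 230.]
[266. 255.]
[362. 280.]
```

View pics/w1.png

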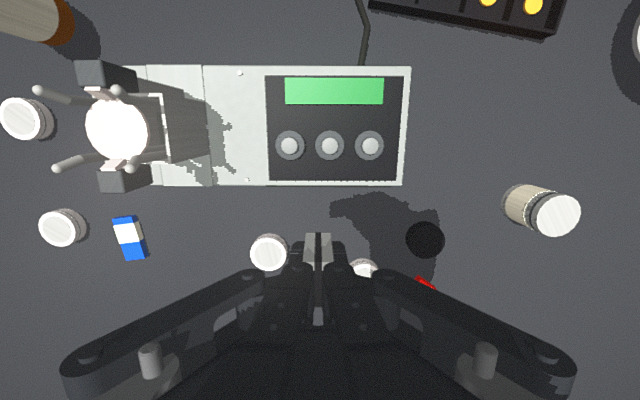

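```bash
cat > wf.py <<'E'
from h import *
from scipy.optimize import least_squares
st=sense(); s=snapshot("wrist"); T=cam(s,st)
print("tcp px",proj(s,st["ee_pos"],T))
g=cv2.cvtColor(s["img"],cv2.COLOR_RGB2GRAY); hsv=cv2.cvtColor(s["img"],cv2.COLOR_RGB2HSV)
m=((hsv[...,2]>225)&(hsv[...,1]<40)).astype(np.uint8)
k,lab,stt,cen=cv2.connectedComponentsWithStats(m)
for i in range(1,k):
    if stt[i][4]>60: print(stt[i],cen[i].round(1),at(s,cen[i],.168,T).round(4),at(s,cen[i],.022,T).round(4))
pts=[((289.5,145.5),(-.02,-.03,.067)),((329.5,145.5),(-.02,-.08,.067)),((369.5,145.5),(-.02,-.13,.067)),((410.5,67),(.075,-.18,.05)),((404,185.5),(-.075,-.18,.05))]
def W(v,p): c,si=np.cos(v[2]),np.sin(v[2]); return np.array([v[0]+c*p[0]-si*p[1],v[1]+si*p[0]+c*p[1],p[2]])
f=lambda v:np.concatenate([proj(s,W(v,p),T)-u for u,p in pts])
r=least_squares(f,[.62,.045,.2]); print(r.x.round(4),r.fun.round(1))
for p in [(0,.11,.168),(-.02,-.03,.067),(-.02,-.08,.067),(-.02,-.13,.067)]: print(W(r.x,p).round(4),proj(s,W(r.x,p),T).round(1))
E
python3 wf.py
```

```text
tcp px [316.12883314 233.61311195]
[ 146   65   57   35 1240] [178.   77.3] [0.655  0.0995] [0.6638 0.1712]
[125  66  21  13 129] [138.   70.5] [0.6537 0.1325] [0.6617 0.2236]
[ 202   66  203  119 7155] [258.4 117.5] [0.6366 0.0293] [0.6344 0.0594]
[398  73  11  86 300] [402.4 121.5] [ 0.6584 -0.093 ] [ 0.6691 -0.1351]
[83 87 16  4 61] [90.9 88.5] [0.6318 0.1711] [0.6268 0.2851]
[148  93  15  12  75] [155.9  96.3] [0.6364 0.1168] [0.6341 0.1987]
[   0   98   39   42 1295] [ 18.7 118.6] [0.5945 0.2335] [0.5675 0.3843]
[  84  100   63   71 3099] [114.8 131.3] [0.6002 0.1507] [0.5766 0.2526]
[150 161  51  25 800] [171.4 174.8] [0.5715 0.0994] [0.5309 0.171 ]
[ 536  195   44   41 1370] [557.8 215.2] [ 0.606  -0.2621] [ 0.5858 -0.404 ]
[ 38 212  37  35 978] [ 56.1 229.1] [0.4958 0.2055] [0.4106 0.3398]
[113 223  26  21 395] [125.5 233.1] [0.5053 0.1394] [0.4257 0.2346]
[250 238  36  33 941] [267.3 253.9] [0.5113 0.002 ] [0.4352 0.016 ]
[354 264  17  13 176] [362.6 269.5] [ 0.5135 -0.0938] [ 0.4387 -0.1364]
[0.6223 0.0409 0.2081] [-0.2  0.8  0.1  0.5  0.3  0.3  1.1 -1.8 -1.4  0.5]
[0.5995 0.1485 0.168 ] [117.3 132.6]
[0.6089 0.0074 0.067 ] [289.3 146.3]
[ 0.6192 -0.0416  0.067 ] [329.6 146. ]
[ 0.6295 -0.0905  0.067 ] [369.8 145.8]
```

```bash
python3 -c "
from h import *
print(rel((.609,.009,.085)).round(2),rel((.609,.009,.0605)).round(2))"
```

```text
[ 2.13 -1.81  8.25] [ 2.13 -1.81  9.48]
```

```bash
python3 -m creep '{"xyz":[[0.71,-0.6,0.75],[0.71,-0.6,1],[0.71,-0.61,1],[0,0,1],[0,0,1],[0,0,1],[0,0,1],[0,0,1],[0,0,0.5],[0,0,0]],"rotation":[[0,0,0],[0,0,0],[0,0,0],[0,0,0],[0,0,0],[0,0,0],[0,0,0],[0,0,0],[0,0,0],[0,0,0]]}'
python3 -m creep '{"xyz":[[0,0,0.4],[0,0,0.3],[0,0,0.2],[0,0,0.1],[0,0,0.1],[0,0,0]],"rotation":[[0,0,0],[0,0,0],[0,0,0],[0,0,0],[0,0,0],[0,0,0]]}'
python3 -c "
from h import *
s=sense();print(s['ee_pos'],s['force'])
a=snapshot('side')['img'][120:300,200:350];cv2.imwrite('pics/k1.png',cv2.resize(a,None,fx=4,fy=4,interpolation=2)[:600,:,::-1])"
```

```text
time_s: 5.2
ee_pos: [0.6092, 0.0104, 0.0836]
tcp_rot: [0.995, 0.101, -0.001, -0.0]
force: [-0.5, 0.1, 0.7]
finger_gap: -0.003
time_s: 5.95
ee_pos: [0.6097, 0.0098, 0.0629]
tcp_rot: [0.995, 0.101, 0.0, -0.0]
force: [-0.9, 0.3, 0.3]
finger_gap: -0.0
[0.6096614  0.00975323 0.06287817] [-0.94716425  0.27601673  0.30801037]
```

View pics/k1.png

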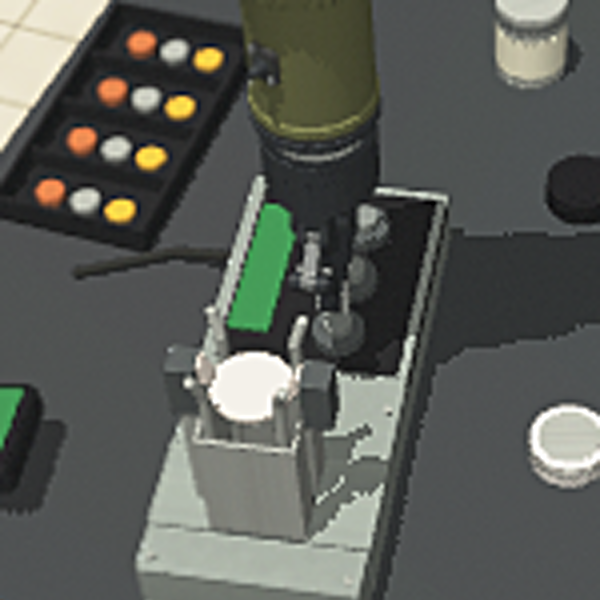

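```bash
for i in 1 2 3; do python3 -m creep '{"xyz":[[0,0,0.1],[0,0,0.05],[0,0,0]],"rotation":[[0,0,0],[0,0,0],[0,0,0]]}' | egrep 'ee_pos|force'; done
```

```text
ee_pos: [0.6096, 0.0097, 0.0598]
force: [-0.0, 0.4, 0.5]
ee_pos: [0.6096, 0.0097, 0.0568]
force: [-0.1, -0.1, 0.4]
ee_pos: [0.6096, 0.0098, 0.0538]
force: [-0.4, 0.5, -0.4]
```

```bash
python3 -c "
from h import *
a=snapshot('wrist')['img'][100:300,180:460]
b=snapshot('scene')['img'][160:300,270:400]
a=cv2.resize(a,(400,286),interpolation=2);b=cv2.resize(b,(400,430),interpolation=2)[:286+144]
a=cv2.copyMakeBorder(a,0,144,0,0,0)
cv2.imwrite('pics/k2.png',np.hstack([a,b])[:,:,::-1])"
```

```text
(no output)
```

View pics/k2.png

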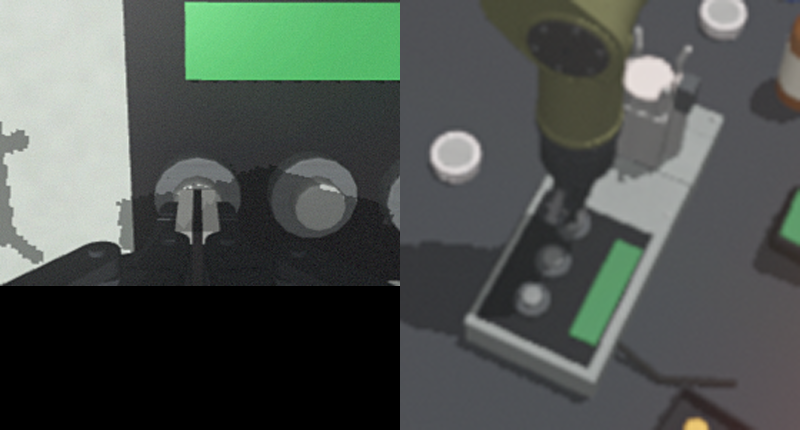

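```bash
for i in 1 2 3 4; do python3 -m creep '{"xyz":[[0,0,0.05],[0,0,0.05],[0,0,0]],"rotation":[[0,0,0],[0,0,0],[0,0,0]]}' | egrep 'ee_pos|force'; done; python3 -c "
from h import *
s=sense();print(s['moment'],s['finger_gap'],s['effort'],s['qpos'])"
```

```text
ee_pos: [0.6096, 0.0098, 0.0518]
force: [-0.6, 0.5, -0.9]
ee_pos: [0.6097, 0.0097, 0.0499]
force: [1.0, -0.0, 1.0]
ee_pos: [0.6097, 0.0098, 0.0479]
force: [-0.8, -0.6, 1.8]
ee_pos: [0.6097, 0.0098, 0.0459]
force: [-1.7, 0.2, 3.5]
[-0.04040457  0.19052549 -0.00941793] 0.006819228149278642 [-7.02471030e-02 -6.32392573e+01 -4.61982518e+00 -1.83364356e+01
  4.81205794e-02 -2.74979062e-01 -5.14555475e-03] [ 0.16588927  0.66580444 -0.36228567  1.73917743  0.31213475  0.79365712
 -1.71513391]
```

```bash
for i in 1 2; do python3 -m creep '{"xyz":[[0,0,0.05],[0,0,0.05],[0,0,0]],"rotation":[[0,0,0],[0,0,0],[0,0,0]]}' | egrep 'ee_pos|force'; done; python3 -c "
from h import *
for n,y0,x0 in (('side',120,200),('scene',160,270)):
  cv2.imwrite('pics/k3%s.png'%n,cv2.resize(snapshot(n)['img'][y0:y0+130,x0:x0+130],(400,400),interpolation=2)[:,:,::-1])
cv2.imwrite('pics/k3.png',np.hstack([cv2.imread('pics/k3side.png'),cv2.imread('pics/k3scene.png')]))"
```

```text
ee_pos: [0.6097, 0.0098, 0.0447]
force: [-2.4, -0.8, 10.1]
ee_pos: [0.6098, 0.0098, 0.0444]
force: [-6.9, -1.6, 22.8]
```

View pics/k3.png

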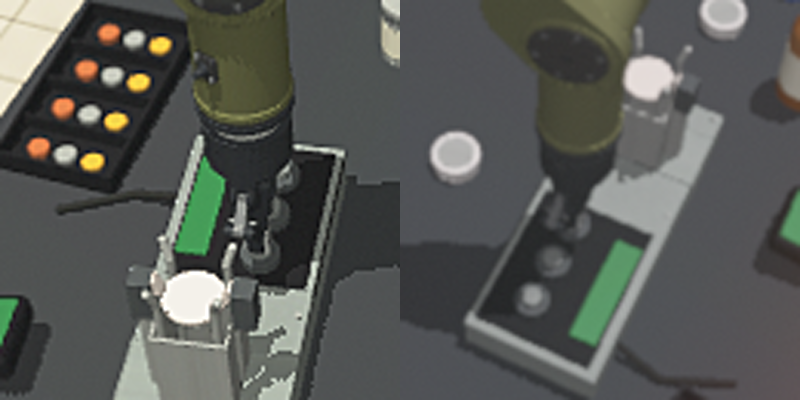

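```bash
cat > tins.py <<'E'
from h import *
import sys
def blobs(n):
    s=snapshot(n); hsv=cv2.cvtColor(s["img"],cv2.COLOR_RGB2HSV)
    m=((hsv[...,2]>140)&(hsv[...,1]<50)).astype(np.uint8)
    k,lab,stt,cen=cv2.connectedComponentsWithStats(m)
    out=[]
    for i in range(1,k):
        if 80<stt[i][4]<600:
            c=(stt[i][:2]+(stt[i][2:4]-1)/2); out.append((c,ray(s,c,cam(s)),stt[i][4]))
    return out
A=blobs("scene");B=blobs("side")
for ca,(o1,d1),aa in A:
    for cb,(o2,d2),ab in B:
        M=np.c_[d1,-d2]; t=np.linalg.lstsq(M,o2-o1,rcond=None)[0]; p,q=o1+t[0]*d1,o2+t[1]*d2
        if np.linalg.norm(p-q)<.01 and -.01<(p[2]+q[2])/2<.035:
            w=(p+q)/2; e=sense()["ee_pos"]; print(w.round(4),"miss",(p-q).round(4),aa,ab,"rel",rel((w[0],w[1],e[2])).round(2))
print(sense()["time_s"],sense()["ee_pos"].round(4))
E
python3 -m creep '{"xyz":[[0,0,-1],[0,0,-1],[0,0,-1],[0,0,-1],[0,0,-1],[-0.95,-0.24,0],[-0.95,-0.24,0],[-0.95,-0.24,0],[-0.95,-0.24,0],[-0.95,-0.24,0]],"rotation":[[0,0,0],[0,0,0],[0,0,0],[0,0,0],[0,0,0],[0,0,0],[0,0,0],[0,0,0],[0,0,0],[0,0,0]]}' 0.7
python3 -m creep '{"xyz":[[-0.95,-0.24,0],[-0.95,-0.24,0],[-0.95,-0.24,0],[-0.95,-0.24,0],[0,0,0]],"rotation":[[0,0,0],[0,0,0],[0,0,0],[0,0,0],[0,0,0]]}'
python3 tins.py
```

```text
time_s: 10.82
ee_pos: [0.511, 0.0142, 0.1416]
tcp_rot: [0.995, 0.101, -0.0, -0.0]
force: [0.5, 0.5, -0.4]
finger_gap: 0.849
time_s: 11.45
ee_pos: [0.4324, 0.0176, 0.1418]
tcp_rot: [0.995, 0.101, -0.0, 0.0]
force: [0.3, -0.4, -0.3]
finger_gap: 0.853
[0.4081 0.3432 0.0186] miss [ 0.0003  0.0002 -0.    ] 143 436 rel [  1.98 -16.2    0.  ]
[0.567  0.3879 0.0172] miss [0.0025 0.0014 0.0003] 153 431 rel [ 1.021e+01 -1.680e+01  1.000e-02]
[0.7091 0.3604 0.0258] miss [0.0025 0.0014 0.0005] 132 286 rel [ 16.89 -14.03   0.02]
[0.4339 0.0182 0.0129] miss [ 0.0005  0.0003 -0.0001] 184 303 rel [-0.01 -0.03 -0.  ]
[ 0.4208 -0.1407  0.0113] miss [ 0.0023  0.0013 -0.0006] 145 197 rel [-2.25  7.63 -0.  ]
11.55 [0.4343 0.0177 0.142 ]
```

```bash
python3 -m creep '{"xyz":[[0,0,1],[0,0,1],[0,0,1],[0,0,1],[0,0,1],[0,0,1],[0,0,0.8],[0,0,0.3],[0,0,0]],"rotation":[[0,0,0],[0,0,0],[0,0,0],[0,0,0],[0,0,0],[0,0,0],[0,0,0],[0,0,0],[0,0,0]]}' | egrep 'ee_pos|force'
for i in 1 2 3; do python3 -m creep '{"xyz":[[0,0,0.1],[0,0,0.1],[0,0,0]],"rotation":[[0,0,0],[0,0,0],[0,0,0]]}' | egrep 'ee_pos|force'; done
python3 -c "
from h import *
cv2.imwrite('pics/w2.png',snapshot('wrist')['img'][:,:,::-1])"
```

```text
ee_pos: [0.4338, 0.0179, -0.0004]
force: [0.4, -0.4, 0.1]
ee_pos: [0.4336, 0.0177, -0.0039]
force: [0.3, 0.6, -0.2]
ee_pos: [0.4333, 0.0178, -0.0083]
force: [-0.2, -0.4, -0.3]
ee_pos: [0.4333, 0.0178, -0.0123]
force: [0.9, -0.3, 0.6]
```

View pics/w2.png

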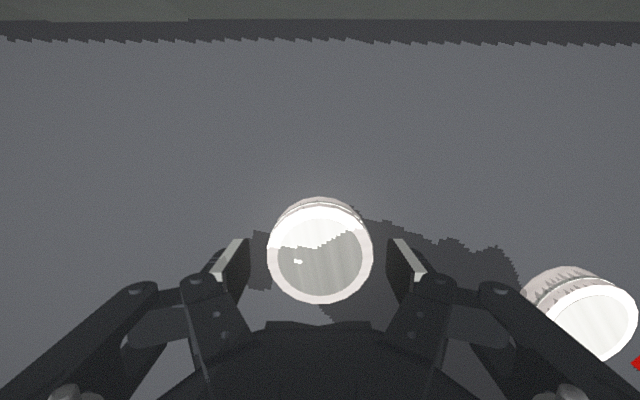

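```bash
python3 -m creep '{"xyz":[[0,0,0.15],[0,0,0.15],[0,0,0]],"rotation":[[0,0,0],[0,0,0],[0,0,0]]}' | egrep 'ee_pos|force'
python3 -m creep '{"xyz":[[0,0,0],[0,0,0],[0,0,0],[0,0,0],[0,0,0],[0,0,0]],"rotation":[[0,0,0],[0,0,0],[0,0,0],[0,0,0],[0,0,0],[0,0,0]]}' -1 60
python3 -m creep '{"xyz":[[0,0,-0.5],[0,0,-1],[0,0,-1],[0,0,-1],[0,0,-1],[0,0,-1],[0,0,-1],[0,0,-1],[0,0,-1],[0,0,-1]],"rotation":[[0,0,0],[0,0,0],[0,0,0],[0,0,0],[0,0,0],[0,0,0],[0,0,0],[0,0,0],[0,0,0],[0,0,0]]}'
python3 -c "
from h import *
print(rel((.6001,.1517,.25)).round(2))
cv2.imwrite('pics/w3.png',snapshot('wrist')['img'][100:400,100:540,::-1])"
```

```text
ee_pos: [0.4333, 0.0178, -0.0184]
force: [0.5, 0.6, -0.7]
time_s: 14.98
ee_pos: [0.4335, 0.0178, -0.0177]
tcp_rot: [0.995, 0.101, 0.0, 0.0]
force: [-1.4, 0.4, 7.3]
finger_gap: 0.632
time_s: 16.23
ee_pos: [0.433, 0.0178, 0.1731]
tcp_rot: [0.995, 0.101, -0.0, 0.0]
force: [0.2, 0.9, -1.2]
finger_gap: 0.631
[ 9.53 -4.88 -3.85]
```

View pics/w3.png

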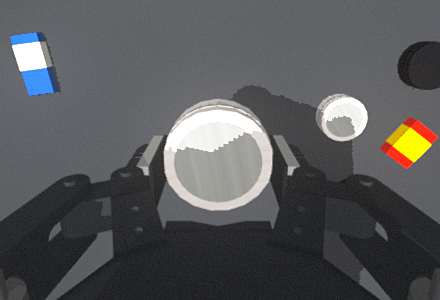

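```bash
cat > held.py <<'E'
from h import *
s=snapshot("wrist");T=s["mount"]
import sys
z=float(sys.argv[1]) if len(sys.argv)>1 else -.0397
hsv=cv2.cvtColor(s["img"],cv2.COLOR_RGB2HSV)
m=((hsv[...,2]>135)&(hsv[...,1]<40)).astype(np.uint8); m[:, :255]=0; m[:,385:]=0
k,lab,stt,cen=cv2.connectedComponentsWithStats(m)
l=1+stt[1:,4].argmax(); print(stt[l],"expected centre px",proj(s,(0,0,z),T).round(1), "dx+5mm",proj(s,(.005,0,z),T).round(1))
for r in (.028,):
    P=np.array([proj(s,(r*np.cos(a),r*np.sin(a),z),T) for a in np.linspace(0,6.28,60)]); print("expected box",P.min(0).round(1),P.max(0).round(1))
E
python3 held.py
python3 -m creep '{"xyz":[[0,0,-1],[0,0,-1],[0,0,-1],[0,0,-0.85],[0.95,-0.49,0],[0.95,-0.49,0],[0.95,-0.49,0],[0.95,-0.49,0],[0.95,-0.49,0],[0.95,-0.49,0]],"rotation":[[0,0,0],[0,0,0],[0,0,0],[0,0,0],[0,0,0],[0,0,0],[0,0,0],[0,0,0],[0,0,0],[0,0,0]]}'|egrep 'ee_pos|gap'
python3 -m creep '{"xyz":[[0.95,-0.49,0],[0.95,-0.49,0],[0.95,-0.49,0],[0.95,-0.49,0],[0,0,0],[0,0,0]],"rotation":[[0,0,0],[0,0,0],[0,0,0],[0,0,0],[0,0,0],[0,0,0]]}'|egrep 'ee_pos|gap|tcp'
python3 -c "
from h import *
print(rel((.6001,.1517,.19)).round(2))
cv2.imwrite('pics/w4.png',snapshot('wrist')['img'][:,:,::-1])"
```

```text
[ 264  199  109  112 9638] expected centre px [315.7 263.5] dx+5mm [315.7 254.4]
expected box [260.  210.2] [371.5 311.2]
ee_pos: [0.5333, 0.0985, 0.2481]
finger_gap: 0.63
ee_pos: [0.5992, 0.1513, 0.2483]
tcp_rot: [0.995, 0.101, -0.001, 0.0]
finger_gap: 0.629
[ 0.05 -0.01  2.91]
```

View pics/w4.png

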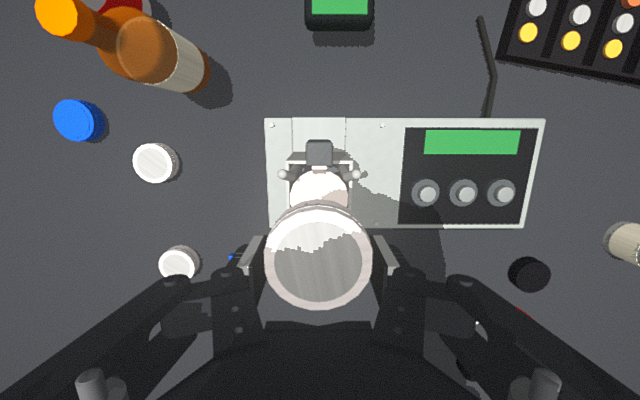

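```bash
python3 -c "
from h import *
st=sense();s=snapshot('wrist');T=cam(s,st)
c,si=np.cos(.203),np.sin(.203)
for p in [(.0285,.0285,.202),(.0285,-.0285,.202),(.0475,0,.187),(.036,0,.187),(-.02,.03-.17,.067),(-.02,-.14-.05,.067),(-.02,-.14-.1,.067)]:
  print(p,proj(s,(.6001+c*p[0]-si*p[1],.1517+si*p[0]+c*p[1],p[2]),T).round(1))
hsv=cv2.cvtColor(s['img'],cv2.COLOR_RGB2HSV)
"
```

```text
(0.0285, 0.0285, 0.202) [279.1 175.6]
(0.0285, -0.0285, 0.202) [352.5 175.5]
(0.0475, 0, 0.187) [315.8 149.1]
(0.036, 0, 0.187) [315.9 163.3]
(-0.02, -0.14, 0.067) [424.4 194.1]
(-0.02, -0.19, 0.067) [462.8 194. ]
(-0.02, -0.24000000000000002, 0.067) [501. 194.]
```

```bash
python3 -m creep '{"xyz":[[0.08,0.04,0],[0,0,0.5],[0,0,1],[0,0,0.9],[0,0,0.5],[0,0,0]],"rotation":[[0,0,0],[0,0,0],[0,0,0],[0,0,0],[0,0,0],[0,0,0]]}'|egrep 'ee_pos|gap|force'
for i in 1 2 3 4 5 6; do python3 -m creep '{"xyz":[[0,0,0.1],[0,0,0.1],[0,0,0]],"rotation":[[0,0,0],[0,0,0],[0,0,0]]}' | egrep 'ee_pos|force'; done
```

```text
ee_pos: [0.6013, 0.1512, 0.1901]
force: [-0.2, 0.9, 0.5]
finger_gap: 0.626
ee_pos: [0.6017, 0.1515, 0.1871]
force: [0.1, -0.1, -0.7]
ee_pos: [0.6016, 0.1514, 0.1827]
force: [0.2, -0.8, -0.3]
ee_pos: [0.6015, 0.1514, 0.1786]
force: [-0.9, 0.1, -0.7]
ee_pos: [0.6016, 0.1514, 0.1747]
force: [-0.2, 0.5, -1.2]
ee_pos: [0.6016, 0.1514, 0.1707]
force: [-0.1, -0.7, -0.6]
ee_pos: [0.6015, 0.1514, 0.1667]
force: [-0.4, -0.3, -0.6]
```

```bash
for i in 1 2 3; do python3 -m creep '{"xyz":[[0,0,0.1],[0,0,0]],"rotation":[[0,0,0],[0,0,0]]}' | egrep 'ee_pos|force'; done
```

```text
ee_pos: [0.6014, 0.1514, 0.1648]
force: [-1.3, 0.1, -0.1]
ee_pos: [0.6014, 0.1514, 0.1628]
force: [-2.3, -0.5, 0.1]
ee_pos: [0.6017, 0.1515, 0.1608]
force: [-1.1, -0.6, 1.4]
```

```bash
python3 -m creep '{"xyz":[[0,0,0],[0,0,0],[0,0,0],[0,0,-1],[0,0,-1],[0,0,-1],[0,0,-0.5]],"rotation":[[0,0,0],[0,0,0],[0,0,0],[0,0,0],[0,0,0],[0,0,0],[0,0,0]]}' 0.7 |egrep 'ee_pos|gap|force'
python3 -m creep '{"xyz":[[0,0,0],[0,0,0],[0,0,0],[0,0,0],[0,0,0],[0,0,0]],"rotation":[[0,0,0],[0,0,0],[0,0,0],[0,0,0],[0,0,0],[0,0,0]]}' -1 40 |egrep 'ee_pos|gap|force'
python3 -c "
from h import *
print(rel((.601,.1512,.19)).round(2))
a=snapshot('wrist')['img'][120:370,200:440]
b=snapshot('side')['img'][170:270,225:325]
cv2.imwrite('pics/w5.png',np.hstack([cv2.resize(a,(400,416)),cv2.resize(b,(400,416),interpolation=2)])[:,:,::-1])"
```

```text
ee_pos: [0.6021, 0.1517, 0.232]
force: [0.1, 0.2, -0.3]
finger_gap: 0.85
ee_pos: [0.6017, 0.1514, 0.2308]
force: [-0.0, 1.0, -0.6]
finger_gap: 0.003
[-0.03  0.01  2.04]
```

View pics/w5.png

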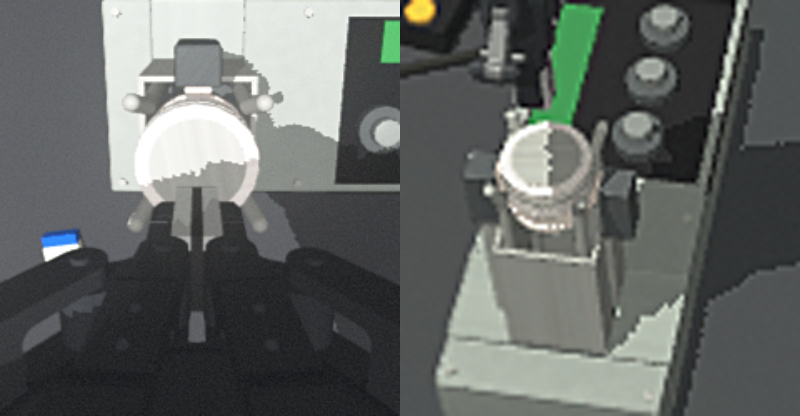

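```bash
python3 -m creep '{"xyz":[[0,0,0.9],[0,0,0.9],[0,0,0.2],[0,0,0]],"rotation":[[0,0,0],[0,0,0],[0,0,0],[0,0,0]]}' |egrep 'ee_pos|force'
for i in 1 2 3 4 5 6 7 8; do python3 -m creep '{"xyz":[[0,0,0.1],[0,0,0.1],[0,0,0]],"rotation":[[0,0,0],[0,0,0],[0,0,0]]}' | egrep 'ee_pos|force'; done
```

```text
ee_pos: [0.6018, 0.1515, 0.1911]
force: [-0.6, 0.1, -0.0]
ee_pos: [0.6017, 0.1514, 0.187]
force: [-0.4, 0.5, 0.2]
ee_pos: [0.6016, 0.1514, 0.1826]
force: [0.0, -0.2, -0.4]
ee_pos: [0.6017, 0.1515, 0.179]
force: [0.3, -0.0, 2.0]
ee_pos: [0.6017, 0.1515, 0.1749]
force: [-0.7, -0.5, 3.5]
ee_pos: [0.6012, 0.1512, 0.1702]
force: [-0.0, 0.6, 0.0]
ee_pos: [0.6015, 0.1513, 0.167]
force: [-1.0, -0.5, 3.1]
ee_pos: [0.6016, 0.1514, 0.1631]
force: [-1.4, -0.3, 4.0]
ee_pos: [0.6016, 0.1514, 0.1591]
force: [-2.2, -0.4, 4.3]
```

```bash
for i in 1 2 3 4 5; do python3 -m creep '{"xyz":[[0,0,0.05],[0,0,0.05],[0,0,0]],"rotation":[[0,0,0],[0,0,0],[0,0,0]]}' | egrep 'ee_pos|force'; done
```

```text
ee_pos: [0.6016, 0.1514, 0.1573]
force: [-2.6, -0.6, 4.9]
ee_pos: [0.6016, 0.1514, 0.1553]
force: [-1.7, -1.3, 6.2]
ee_pos: [0.6017, 0.1514, 0.1533]
force: [-2.5, -0.9, 5.3]
ee_pos: [0.6017, 0.1514, 0.1513]
force: [-1.9, 0.0, 6.7]
ee_pos: [0.6017, 0.1514, 0.1489]
force: [0.0, 0.3, 0.2]
```

```bash
python3 -m creep '{"xyz":[[0,0,-0.5],[0,0,-1],[0,0,-1],[0,0,-1],[0,0,-1],[0,0,0]],"rotation":[[0,0,0],[0,0,0],[0,0,0],[0,0,0],[0,0,0],[0,0,0]]}' |egrep 'ee_pos|force'
python3 -c "
from h import *
a=snapshot('wrist')['img'][100:300,220:420]
b=snapshot('side')['img'][170:270,225:325]
cv2.imwrite('pics/w6.png',np.hstack([cv2.resize(a,(400,400),interpolation=2),cv2.resize(b,(400,400),interpolation=2)])[:,:,::-1])"
```

```text
ee_pos: [0.6024, 0.1519, 0.2406]
force: [-0.9, -0.1, 0.5]
```

View pics/w6.png

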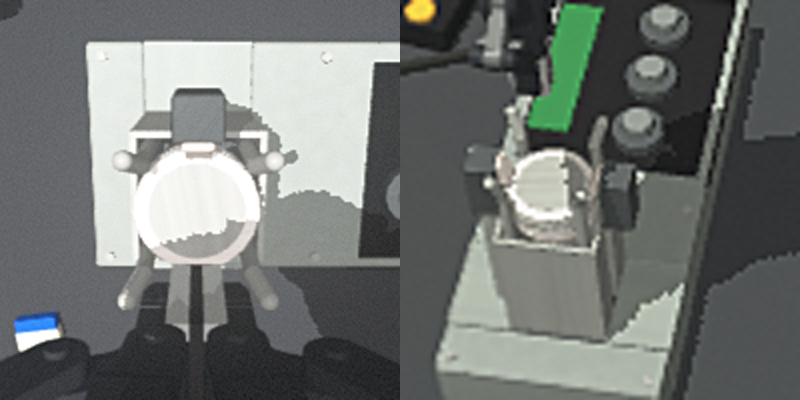

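```bash
python3 -m creep '{"xyz":[[-0.06,0,1],[0,0,1],[0,0,1],[0,0,0.8],[0,0,0.2],[0,0,0]],"rotation":[[0,0,0],[0,0,0],[0,0,0],[0,0,0],[0,0,0],[0,0,0]]}' |egrep 'ee_pos|force|time'
for i in 1 2 3 4 5 6 7; do python3 -m creep '{"xyz":[[0,0,0.1],[0,0,0]],"rotation":[[0,0,0],[0,0,0]]}' | egrep 'ee_pos|force'; done
```

```text
time_s: 30.88
ee_pos: [0.6005, 0.1513, 0.1588]
force: [0.4, -0.3, -0.1]
ee_pos: [0.6007, 0.1513, 0.1573]
force: [-0.2, 1.2, -0.0]
ee_pos: [0.6004, 0.1512, 0.1549]
force: [0.4, 0.3, 0.3]
ee_pos: [0.6004, 0.1511, 0.1527]
force: [0.2, -0.5, 0.1]
ee_pos: [0.6004, 0.1512, 0.1507]
force: [-0.5, -0.3, -0.7]
ee_pos: [0.6005, 0.1513, 0.1489]
force: [-1.2, 0.6, 0.7]
ee_pos: [0.6006, 0.1512, 0.1472]
force: [-0.8, -1.2, 4.9]
ee_pos: [0.6006, 0.1512, 0.1449]
force: [-0.7, -0.0, 4.4]
```

```bash
python3 -m creep '{"xyz":[[0,0,-0.5],[0,0,-1],[0,0,-1],[0,0,-1],[0,0,-1],[0,0,-0.6],[0,0,0]],"rotation":[[0,0,0],[0,0,0],[0,0,0],[0,0,0],[0,0,0],[0,0,0],[0,0,0]]}' 0.7 |egrep 'ee_pos|force'
python3 tins.py; python3 -c "
from h import *
s=snapshot('side'); 
for n,uv,z in [('bottle base',(203,311),0.0),('bottle cap',(185,262),.2),('jar',(165,333),0),('blue',(208,360),.015),('bl1',(345,167),.015),('bl2',(403,188),.015),('gum/raisin',(377,171),.012),('blugum',(323,300),.01)]: print(n,at(s,uv,z).round(3))
s=snapshot('scene'); 
for n,uv,z in [('bottle cap',(410,155),.2),('blue',(397,152),.015),('bl1',(258,271),.015),('bl2',(221,233),.015),('raisin',(232,258),.012)]: print(n,at(s,uv,z).round(3))
"
```

```text
ee_pos: [0.6008, 0.1513, 0.2476]
force: [0.2, 0.8, -0.4]
[0.4081 0.3432 0.0186] miss [ 0.0003  0.0002 -0.    ] 142 436 rel [-7.480e+00 -1.134e+01  1.000e-02]
[0.567  0.3879 0.0172] miss [0.0025 0.0014 0.0003] 153 431 rel [  0.75 -11.94  -0.  ]
[0.7091 0.3604 0.0258] miss [0.0025 0.0014 0.0005] 132 290 rel [ 7.43 -9.16 -0.01]
[ 0.4208 -0.1407  0.0113] miss [ 0.0023  0.0013 -0.0006] 202 253 rel [-1.171e+01  1.249e+01  1.000e-02]
[ 0.5825 -0.3408  0.0279] miss [-0.0079 -0.0046  0.002 ] 318 167 rel [-5.800e+00  2.391e+01  1.000e-02]
33.6 [0.6002 0.151  0.2462]
bottle base [0.687 0.371]
bottle cap [0.699 0.354]
jar [0.749 0.461]
blue [0.608 0.489]
bl1 [ 0.502 -0.218]
bl2 [ 0.311 -0.194]
gum/raisin [ 0.404 -0.238]
blugum [0.409 0.239]
bottle cap [0.7   0.355]
blue [0.604 0.496]
bl1 [ 0.508 -0.218]
bl2 [ 0.313 -0.194]
raisin [ 0.408 -0.237]
```

```bash
python3 -m creep '{"xyz":[[0.063,-0.995,0],[0.063,-0.995,0],[0.063,-0.995,0],[0.063,-0.995,0],[0.063,-0.995,0],[0.063,-0.995,0],[0.063,-0.995,0],[0.063,-0.995,0],[0.063,-0.995,0],[0.063,-0.995,0]],"rotation":[[0,0,0],[0,0,0],[0,0,0],[0,0,0],[0,0,0],[0,0,0],[0,0,0],[0,0,0],[0,0,0],[0,0,0]]}' |egrep 'ee_pos'
python3 -m creep '{"xyz":[[0.063,-0.995,0],[0.063,-0.995,0],[0,0,0.5],[0,0,1],[0,0,1],[0,0,0]],"rotation":[[0,0,0],[0,0,0],[0,0,-0.053],[0,0,-0.053],[0,0,-0.053],[0,0,0]]}' |egrep 'ee_pos|rot'
python3 tins.py; python3 -c "
from h import *
print(sense()['qpos'].round(2),rel((.567,.3879,-.015)).round(2))"
```

```text
ee_pos: [0.5728, 0.35, 0.2469]
ee_pos: [0.5669, 0.3878, 0.1952]
tcp_rot: [0.939, 0.343, -0.002, 0.0]
[0.4081 0.3432 0.0186] miss [ 0.0003  0.0002 -0.    ] 142 437 rel [-7.57 -3.38 -0.  ]
[0.567  0.3879 0.0172] miss [0.0025 0.0014 0.0003] 154 431 rel [-0.05  0.01 -0.  ]
[0.7098 0.3608 0.026 ] miss [0.004  0.0023 0.0009] 132 288 rel [ 4.56  5.64 -0.  ]
[ 0.4199 -0.1386  0.0142] miss [ 0.0016  0.0009 -0.0004] 221 274 rel [-2.259e+01  1.546e+01 -1.000e-02]
[ 0.5829 -0.3411  0.0296] miss [-0.0075 -0.0043  0.0019] 318 165 rel [-2.285e+01  2.846e+01 -2.000e-02]
35.8 [0.5676 0.3887 0.1974]
[-0.32  0.66 -0.61  1.33  0.38  1.26 -1.81] [-0.05  0.02 10.62]
```

```bash
python3 -m creep '{"xyz":[[-0.05,0.02,1],[0,0,1],[0,0,1],[0,0,1],[0,0,1],[0,0,1],[0,0,1],[0,0,1],[0,0,0.9],[0,0,0.5]],"rotation":[[0,0,0],[0,0,0],[0,0,0],[0,0,0],[0,0,0],[0,0,0],[0,0,0],[0,0,0],[0,0,0],[0,0,0]]}' |egrep 'ee_pos|force'
python3 -m creep '{"xyz":[[0,0,0.5],[0,0,0.5],[0,0,0.2],[0,0,0]],"rotation":[[0,0,0],[0,0,0],[0,0,0],[0,0,0]]}' |egrep 'ee_pos|force'
python3 -m creep '{"xyz":[[0,0,0],[0,0,0],[0,0,0],[0,0,0],[0,0,0],[0,0,0]],"rotation":[[0,0,0],[0,0,0],[0,0,0],[0,0,0],[0,0,0],[0,0,0]]}' -1 60 | egrep 'ee_pos|force|gap'
```

```text
ee_pos: [0.5665, 0.3869, 0.0074]
force: [0.4, -0.7, -0.0]
ee_pos: [0.5669, 0.3872, -0.0152]
force: [-0.0, -0.7, -0.5]
ee_pos: [0.5674, 0.3878, -0.014]
force: [-0.8, -0.4, 5.5]
finger_gap: 0.627
```

```bash
python3 -m creep '{"xyz":[[0,0,-0.5],[0,0,-1],[0,0,-1],[0,0,-1],[0,0,-1],[0,0,-1],[0,0,-1],[0,0,-1],[0,0,-1],[0,0,-1]],"rotation":[[0,0,0],[0,0,0],[0,0,0],[0,0,0],[0,0,0],[0,0,0],[0,0,0],[0,0,0],[0,0,0],[0,0,0]]}' |egrep 'ee_pos|gap'
python3 -m creep '{"xyz":[[0,0,-1],[0,0,-1],[0,0,-1],[0,0,-0.7],[0,0,0]],"rotation":[[0,0,0.053],[0,0,0.053],[0,0,0.053],[0,0,0],[0,0,0]]}' |egrep 'ee_pos|rot|gap'
python3 held.py; python3 -c "
from h import *
print(rel((.6013,.1514,.25)).round(2), R.from_quat(sense()['tcp_rot']).as_matrix()[:,0])"
```

```text
ee_pos: [0.5668, 0.3872, 0.1764]
finger_gap: 0.627
ee_pos: [0.5671, 0.3877, 0.2503]
tcp_rot: [0.995, 0.103, 0.001, -0.001]
finger_gap: 0.628
[ 266  201  105  110 9111] expected centre px [315.7 263.5] dx+5mm [315.7 254.4]
expected box [260.  210.2] [371.5 311.2]
[-0.71 11.9  -0.05] [9.79044753e-01 2.03645082e-01 2.28322494e-04]
```

```bash
python3 -m creep '{"xyz":[[-0.06,0.99,0],[-0.06,0.99,0],[-0.06,0.99,0],[-0.06,0.99,0],[-0.06,0.99,0],[-0.06,0.99,0],[-0.06,0.99,0],[-0.06,0.99,0],[-0.06,0.99,0],[-0.06,0.99,0]],"rotation":[[0,0,0],[0,0,0],[0,0,0],[0,0,0],[0,0,0],[0,0,0],[0,0,0],[0,0,0],[0,0,0],[0,0,0]]}' |egrep 'ee_pos|gap'
python3 -m creep '{"xyz":[[-0.06,0.99,0],[-0.06,0.99,0],[0,0,0],[0,0,0]],"rotation":[[0,0,0],[0,0,0],[0,0,0],[0,0,0]]}' |egrep 'ee_pos|rot|gap'
python3 -c "
from h import *
print(rel((.6013,.1514,.19)).round(2))"
```

```text
ee_pos: [0.595, 0.1895, 0.2489]
finger_gap: 0.625
ee_pos: [0.6003, 0.1524, 0.249]
tcp_rot: [0.995, 0.101, 0.0, -0.0]
finger_gap: 0.626
[0.04 0.06 2.95]
```

```bash
python3 -m creep '{"xyz":[[0.04,0.06,0],[0,0,1],[0,0,1],[0,0,0.9],[0,0,0.4],[0,0,0.4],[0,0,0]],"rotation":[[0,0,0],[0,0,0],[0,0,0],[0,0,0],[0,0,0],[0,0,0],[0,0,0]]}'|egrep 'ee_pos|gap|force'
for i in 1 2 3 4 5 6; do python3 -m creep '{"xyz":[[0,0,0.1],[0,0,0]],"rotation":[[0,0,0],[0,0,0]]}' | egrep 'ee_pos|force'; done
```

```text
ee_pos: [0.6014, 0.1507, 0.1747]
force: [0.3, 0.4, -0.5]
finger_gap: 0.629
ee_pos: [0.6016, 0.1506, 0.1732]
force: [-0.4, 0.8, -1.4]
ee_pos: [0.6014, 0.1505, 0.1708]
force: [0.4, 0.2, -0.6]
ee_pos: [0.6019, 0.1507, 0.169]
force: [0.7, -0.0, 0.4]
ee_pos: [0.6023, 0.1508, 0.1673]
force: [3.2, 1.0, 2.4]
ee_pos: [0.6017, 0.1507, 0.1649]
force: [3.5, 1.0, 2.2]
ee_pos: [0.6012, 0.1506, 0.1627]
force: [2.2, 1.1, 1.6]
```

```bash
python3 -m creep '{"xyz":[[0,0,0],[0,0,0],[0,0,0],[0,0,-1],[0,0,-1],[0,0,-1],[0,0,0]],"rotation":[[0,0,0],[0,0,0],[0,0,0],[0,0,0],[0,0,0],[0,0,0],[0,0,0]]}' 0.7 |egrep 'ee_pos|gap|force'
python3 -m creep '{"xyz":[[0,0,0],[0,0,0],[0,0,0],[0,0,0],[0,0,0],[0,0,0]],"rotation":[[0,0,0],[0,0,0],[0,0,0],[0,0,0],[0,0,0],[0,0,0]]}' -1 40 |egrep 'ee_pos|gap|force'
python3 held.py -.03
python3 -c "
from h import *
print(rel((.601,.1513,.186)).round(2))
s=snapshot('wrist');T=cam(s,sense());print(proj(s,(.601,.1513,.203),T))
a=s['img'][120:370,200:440]
b=snapshot('side')['img'][170:270,225:325]
cv2.imwrite('pics/w7.png',np.hstack([cv2.resize(a,(400,416)),cv2.resize(b,(400,416),interpolation=2)])[:,:,::-1])"
```

```text
ee_pos: [0.6021, 0.1509, 0.2241]
force: [-0.1, 0.8, -0.6]
finger_gap: 0.85
ee_pos: [0.6015, 0.1505, 0.2229]
force: [0.8, 0.6, 0.6]
finger_gap: -0.001
[  259   118   126   152 14166] expected centre px [315.9 254.7] dx+5mm [315.8 246.2]
expected box [263.6 204.6] [368.1 300. ]
[-0.02 -0.04  1.85]
[315.08231833 223.46662583]
```

View pics/w7.png

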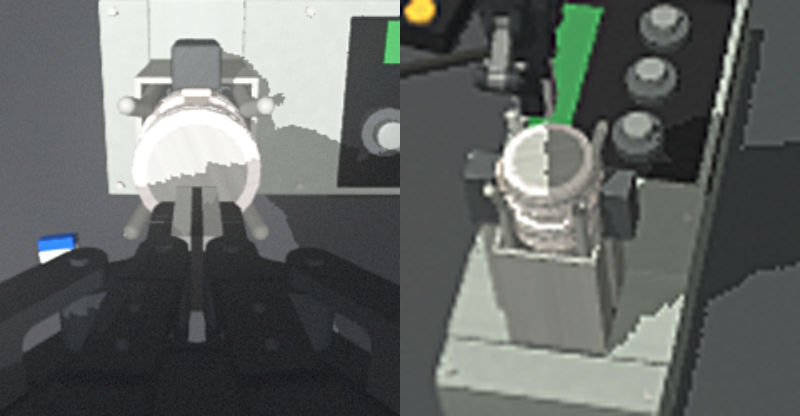

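```bash
python3 -m creep '{"xyz":[[-0.02,-0.04,0.9],[0,0,0.6],[0,0,0.2],[0,0,0]],"rotation":[[0,0,0],[0,0,0],[0,0,0],[0,0,0]]}' |egrep 'ee_pos|force'
for i in 1 2 3 4 5 6 7 8; do python3 -m creep '{"xyz":[[0,0,0.1],[0,0,0.1],[0,0,0]],"rotation":[[0,0,0],[0,0,0],[0,0,0]]}' | egrep 'ee_pos|force'; done
```

```text
ee_pos: [0.6009, 0.1512, 0.1888]
force: [-0.9, -0.2, 0.6]
ee_pos: [0.6009, 0.1512, 0.1849]
force: [-0.1, -0.5, -0.5]
ee_pos: [0.6008, 0.1512, 0.1807]
force: [-0.6, 0.5, 0.2]
ee_pos: [0.6013, 0.1514, 0.1773]
force: [-0.3, -0.5, 4.2]
ee_pos: [0.601, 0.1513, 0.173]
force: [1.1, 0.3, 3.2]
ee_pos: [0.6012, 0.1515, 0.1691]
force: [-0.7, 0.9, 3.9]
ee_pos: [0.6012, 0.1514, 0.1651]
force: [0.5, 0.4, 5.3]
ee_pos: [0.6012, 0.1515, 0.1611]
force: [0.2, 0.9, 4.5]
ee_pos: [0.6012, 0.1514, 0.1572]
force: [1.2, -0.1, 5.2]
```

```bash
for i in 1 2 3 4 5 6; do python3 -m creep '{"xyz":[[0,0,0.05],[0,0,0.05],[0,0,0]],"rotation":[[0,0,0],[0,0,0],[0,0,0]]}' | egrep 'ee_pos|force'; done
```

```text
ee_pos: [0.6013, 0.1515, 0.1554]
force: [-0.8, 0.7, 5.9]
ee_pos: [0.6013, 0.1515, 0.1534]
force: [0.2, -0.9, 6.5]
ee_pos: [0.6012, 0.1515, 0.1513]
force: [-0.0, -0.1, 6.1]
ee_pos: [0.6011, 0.1514, 0.1492]
force: [-1.1, -0.1, 1.9]
ee_pos: [0.6012, 0.1514, 0.1469]
force: [1.2, 1.3, 4.8]
ee_pos: [0.6011, 0.1514, 0.1449]
force: [1.6, 0.6, 4.8]
```

```bash
python3 -m creep '{"xyz":[[0,0,-0.5],[0,0,-1],[0,0,-1],[0,0,-1],[0,0,-1],[0,0,-0.6],[0,0,0]],"rotation":[[0,0,0],[0,0,0],[0,0,0],[0,0,0],[0,0,0],[0,0,0],[0,0,0]]}' 0.7 |egrep 'ee_pos|force'
python3 tins.py
```

```text
ee_pos: [0.6009, 0.1512, 0.2474]
force: [0.2, -0.3, 0.1]
[0.3885 0.3941 0.0195] miss [ 0.0001  0.0001 -0.    ] 132 469 rel [-7.940e+00 -1.404e+01  1.000e-02]
[0.7091 0.3604 0.0258] miss [0.0025 0.0014 0.0005] 131 291 rel [ 7.42 -9.17 -0.01]
[ 0.4208 -0.1407  0.0113] miss [ 0.0023  0.0013 -0.0006] 202 253 rel [-11.72  12.48   0.02]
[ 0.5829 -0.3411  0.0296] miss [-0.0075 -0.0043  0.0019] 318 164 rel [-5.790e+00  2.393e+01  1.000e-02]
52.85 [0.6005 0.1509 0.2461]
```

```bash
python3 -m creep '{"xyz":[[-0.567,-1,0],[-0.567,-1,0],[-0.567,-1,0],[-0.567,-1,0],[-0.567,-1,0],[-0.567,-1,0],[-0.567,-1,0],[-0.567,-1,0],[-0.567,-1,0],[-0.567,-1,0]],"rotation":[[0,0,0],[0,0,0],[0,0,0],[0,0,0],[0,0,0],[0,0,0],[0,0,0],[0,0,0],[0,0,0],[0,0,0]]}' |egrep 'ee_pos'
python3 -m creep '{"xyz":[[-0.567,-1,0],[-0.567,-1,0],[-0.567,-1,0.5],[-0.567,-1,1],[0,0,1],[0,0,1],[0,0,0],[0,0,0]],"rotation":[[0,0,0],[0,0,0],[0,0,0],[0,0,0],[0,0,0],[0,0,0],[0,0,0],[0,0,0]]}' |egrep 'ee_pos|rot'
python3 tins.py | head -1; python3 -c "
from h import *
print(rel((.3885,.3941,-.014)).round(2))"
```

```text
ee_pos: [0.4482, 0.3257, 0.2471]
ee_pos: [0.389, 0.3944, 0.1777]
tcp_rot: [0.995, 0.101, 0.0, -0.0]
[0.3885 0.3941 0.0195] miss [ 0.0001  0.0001 -0.    ] 130 464 rel [-0.04 -0.   -0.  ]
[-0.06  0.01  9.6 ]
```

```bash
python3 -m creep '{"xyz":[[-0.05,0,1],[0,0,1],[0,0,1],[0,0,1],[0,0,1],[0,0,1],[0,0,1],[0,0,1],[0,0,0.5],[0,0,0.3]],"rotation":[[0,0,0],[0,0,0],[0,0,0],[0,0,0],[0,0,0],[0,0,0],[0,0,0],[0,0,0],[0,0,0],[0,0,0]]}' |egrep 'ee_pos|force'
python3 -m creep '{"xyz":[[0,0,0.4],[0,0,0.3],[0,0,0]],"rotation":[[0,0,0],[0,0,0],[0,0,0]]}' |egrep 'ee_pos|force'
python3 -m creep '{"xyz":[[0,0,0],[0,0,0],[0,0,0],[0,0,0],[0,0,0],[0,0,0]],"rotation":[[0,0,0],[0,0,0],[0,0,0],[0,0,0],[0,0,0],[0,0,0]]}' -1 60 | egrep 'ee_pos|force|gap'
python3 -m creep '{"xyz":[[0,0,-0.5],[0,0,-1],[0,0,-1],[0,0,-1],[0,0,-1],[0,0,-1],[0,0,-1],[0,0,-1],[0,0,-1],[0,0,-1]],"rotation":[[0,0,0],[0,0,0],[0,0,0],[0,0,0],[0,0,0],[0,0,0],[0,0,0],[0,0,0],[0,0,0],[0,0,0]]}' |egrep 'ee_pos|gap'
python3 -m creep '{"xyz":[[0,0,-1],[0,0,-1],[0,0,-1],[0,0,-0.6],[0,0,0]],"rotation":[[0,0,0],[0,0,0],[0,0,0],[0,0,0],[0,0,0]]}' |egrep 'ee_pos|rot|gap'
python3 held.py; python3 -c "
from h import *
print(rel((.6010,.1514,.25)).round(2), sense()['time_s'])"
```

```text
ee_pos: [0.3885, 0.3938, 0.001]
force: [-0.7, -0.6, -0.2]
ee_pos: [0.3881, 0.3934, -0.0134]
force: [-0.0, 0.5, 0.1]
ee_pos: [0.3884, 0.3937, -0.0123]
force: [-1.9, -1.6, 5.4]
finger_gap: 0.629
ee_pos: [0.3881, 0.3934, 0.1782]
finger_gap: 0.624
ee_pos: [0.3884, 0.3938, 0.2498]
tcp_rot: [0.995, 0.101, 0.001, -0.001]
finger_gap: 0.623
[ 266  197  105  108 8962] expected centre px [315.7 263.5] dx+5mm [315.7 254.4]
expected box [260.  210.2] [371.5 311.2]
[ 8.   13.99 -0.05] 59.5
```

```bash
python3 -m creep '{"xyz":[[0.571,1,0],[0.571,1,0],[0.571,1,0],[0.571,1,0],[0.571,1,0],[0.571,1,0],[0.571,1,0],[0.571,1,0],[0.571,1,0],[0.571,1,0]],"rotation":[[0,0,0],[0,0,0],[0,0,0],[0,0,0],[0,0,0],[0,0,0],[0,0,0],[0,0,0],[0,0,0],[0,0,0]]}' |egrep 'ee_pos|gap'
python3 -m creep '{"xyz":[[0.571,1,0],[0.571,1,0],[0.571,1,0],[0.571,1,0],[0,0,0],[0,0,0]],"rotation":[[0,0,0],[0,0,0],[0,0,0],[0,0,0],[0,0,0],[0,0,0]]}' |egrep 'ee_pos|rot|gap'
python3 held.py; python3 -c "
from h import *
print(rel((.6012,.1514,.19)).round(2))"
```

```text
ee_pos: [0.5402, 0.2196, 0.2477]
finger_gap: 0.625
ee_pos: [0.6007, 0.1519, 0.2488]
tcp_rot: [0.995, 0.101, -0.0, -0.0]
finger_gap: 0.621
[  264   118   121   187 19058] expected centre px [315.7 263.5] dx+5mm [315.7 254.4]
expected box [260.  210.2] [371.5 311.2]
[0.03 0.06 2.95]
```

```bash
python3 -m creep '{"xyz":[[0.03,0.04,0],[0,0,1],[0,0,1],[0,0,0.9],[0,0,0.4],[0,0,0.2],[0,0,0]],"rotation":[[0,0,0],[0,0,0],[0,0,0],[0,0,0],[0,0,0],[0,0,0],[0,0,0]]}'|egrep 'ee_pos|gap|force'
for i in 1 2 3 4 5; do python3 -m creep '{"xyz":[[0,0,0.1],[0,0,0]],"rotation":[[0,0,0],[0,0,0]]}' | egrep 'ee_pos|force'; done
```

```text
ee_pos: [0.6019, 0.1508, 0.1792]
force: [-0.3, -0.3, -1.5]
finger_gap: 0.618
ee_pos: [0.6019, 0.1506, 0.1771]
force: [0.5, 0.2, -1.4]
ee_pos: [0.6017, 0.1506, 0.1748]
force: [1.3, 0.2, -0.9]
ee_pos: [0.6017, 0.1506, 0.1727]
force: [-0.0, -0.1, -0.3]
ee_pos: [0.6017, 0.1506, 0.1707]
force: [-0.5, -0.4, -0.7]
ee_pos: [0.6015, 0.1506, 0.1688]
force: [-1.1, -0.4, -0.3]
```

```bash
for i in 1 2 3; do python3 -m creep '{"xyz":[[0,0,0.1],[0,0,0]],"rotation":[[0,0,0],[0,0,0]]}' | egrep 'ee_pos|force'; done; python3 held.py -.0347
```

```text
ee_pos: [0.6018, 0.1507, 0.1669]
force: [-1.2, 0.1, 2.1]
ee_pos: [0.6023, 0.1508, 0.1652]
force: [-0.5, 0.4, 2.5]
ee_pos: [0.6021, 0.1508, 0.163]
force: [-0.2, -0.1, 2.5]
[  255   118   130   202 18204] expected centre px [315.8 258.8] dx+5mm [315.8 250. ]
expected box [261.9 207.2] [369.7 305.3]
```

Seated on the noses; release and press.

```bash
python3 -m creep '{"xyz":[[0,0,0],[0,0,0],[0,0,0],[0,0,-1],[0,0,-1],[0,0,-1],[0,0,0]],"rotation":[[0,0,0],[0,0,0],[0,0,0],[0,0,0],[0,0,0],[0,0,0],[0,0,0]]}' 0.7 |egrep 'ee_pos|gap|force'
python3 -m creep '{"xyz":[[-0.04,-0.03,0],[0,0,0],[0,0,0],[0,0,0],[0,0,0],[0,0,0]],"rotation":[[0,0,0],[0,0,0],[0,0,0],[0,0,0],[0,0,0],[0,0,0]]}' -1 40 |egrep 'ee_pos|gap|force'
python3 -m creep '{"xyz":[[0,0,0.9],[0,0,0.6],[0,0,0.2],[0,0,0]],"rotation":[[0,0,0],[0,0,0],[0,0,0],[0,0,0]]}' |egrep 'ee_pos|force'
for i in 1 2 3 4 5 6 7 8; do python3 -m creep '{"xyz":[[0,0,0.1],[0,0,0.1],[0,0,0]],"rotation":[[0,0,0],[0,0,0],[0,0,0]]}' | egrep 'ee_pos|force'; done
```

```text
ee_pos: [0.6025, 0.151, 0.2242]
force: [0.5, -0.0, 0.7]
finger_gap: 0.85
ee_pos: [0.6009, 0.151, 0.2229]
force: [-0.5, -0.8, -0.1]
finger_gap: 0.0
ee_pos: [0.6009, 0.151, 0.1888]
force: [0.6, 0.7, -0.7]
ee_pos: [0.6008, 0.151, 0.1849]
force: [0.1, 0.1, -0.5]
ee_pos: [0.6008, 0.151, 0.1806]
force: [0.3, -0.7, -0.3]
ee_pos: [0.601, 0.1511, 0.177]
force: [-0.1, -0.3, 1.8]
ee_pos: [0.601, 0.1511, 0.173]
force: [1.4, -0.0, 3.1]
ee_pos: [0.6014, 0.1513, 0.1692]
force: [1.1, 0.0, 5.1]
ee_pos: [0.6014, 0.1513, 0.1653]
force: [0.7, -0.5, 5.5]
ee_pos: [0.6014, 0.1513, 0.1612]
force: [0.8, 0.8, 5.0]
ee_pos: [0.6015, 0.1513, 0.1573]
force: [0.9, -1.1, 4.5]
```

```bash
for i in 1 2 3 4 5 6; do python3 -m creep '{"xyz":[[0,0,0.05],[0,0,0.05],[0,0,0]],"rotation":[[0,0,0],[0,0,0],[0,0,0]]}' | egrep 'ee_pos|force'; done
python3 -m creep '{"xyz":[[0,0,-0.5],[0,0,-1],[0,0,-1],[0,0,-1],[0,0,-1],[0,0,-0.6],[0,0,0]],"rotation":[[0,0,0],[0,0,0],[0,0,0],[0,0,0],[0,0,0],[0,0,0],[0,0,0]]}' 0.7 |egrep 'ee_pos|force'
python3 tins.py
```

```text
ee_pos: [0.6015, 0.1513, 0.1555]
force: [0.1, -0.0, 7.2]
ee_pos: [0.6015, 0.1513, 0.1535]
force: [-0.1, -0.0, 5.6]
ee_pos: [0.6015, 0.1513, 0.1515]
force: [0.1, -0.2, 6.9]
ee_pos: [0.6015, 0.1513, 0.1494]
force: [0.5, 0.2, 6.6]
ee_pos: [0.6014, 0.1513, 0.1471]
force: [2.5, 0.2, 4.9]
ee_pos: [0.601, 0.1511, 0.1449]
force: [2.0, 1.0, 4.1]
ee_pos: [0.6008, 0.1511, 0.2474]
force: [0.1, -0.3, -0.1]
[0.7091 0.3604 0.0258] miss [0.0025 0.0014 0.0005] 131 291 rel [ 7.42 -9.18 -0.01]
[ 0.4208 -0.1407  0.0113] miss [ 0.0023  0.0013 -0.0006] 202 251 rel [-11.72  12.48   0.02]
[ 0.5825 -0.3408  0.0279] miss [-0.0079 -0.0046  0.002 ] 318 167 rel [-5.81e+00  2.39e+01  1.00e-02]
72.825 [0.6004 0.1508 0.2461]
```

```bash
python3 -c "
from h import *
a=snapshot('wrist')['img'][100:300,220:420]
b=snapshot('side')['img'][170:270,225:325]
cv2.imwrite('pics/w8.png',np.hstack([cv2.resize(a,(400,400),interpolation=2),cv2.resize(b,(400,400),interpolation=2)])[:,:,::-1])"
```

```text
(no output)
```

View pics/w8.png

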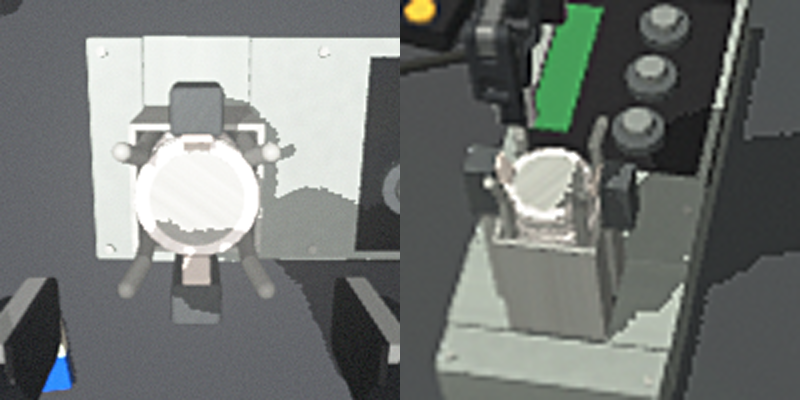

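```bash
python3 -m creep '{"xyz":[[-0.35,0,0],[0,0,0],[0,0,0],[0,0,1],[0,0,1],[0,0,1],[0,0,0.8],[0,0,0.5],[0,0,0.1],[0,0,0]],"rotation":[[0,0,0],[0,0,0],[0,0,0],[0,0,0],[0,0,0],[0,0,0],[0,0,0],[0,0,0],[0,0,0],[0,0,0]]}' -1 40|egrep 'ee_pos|force|gap'
for i in 1 2 3 4 5 6; do python3 -m creep '{"xyz":[[0,0,0.1],[0,0,0]],"rotation":[[0,0,0],[0,0,0]]}' | egrep 'ee_pos|force'; done
```

```text
ee_pos: [0.5943, 0.1498, 0.1593]
force: [0.4, -0.0, 0.5]
finger_gap: 0.0
ee_pos: [0.5941, 0.1496, 0.1571]
force: [-0.5, -0.1, -0.1]
ee_pos: [0.5939, 0.1496, 0.1548]
force: [-0.3, 0.4, 0.5]
ee_pos: [0.5939, 0.1496, 0.1527]
force: [-0.7, -0.7, -0.5]
ee_pos: [0.5939, 0.1496, 0.1507]
force: [0.5, -0.6, 0.6]
ee_pos: [0.5941, 0.1497, 0.1489]
force: [0.3, -0.1, -0.7]
ee_pos: [0.5942, 0.1497, 0.1472]
force: [-0.7, -0.3, 5.4]
```

```bash
python3 -m creep '{"xyz":[[0,0,-0.5],[0,0,-1],[0,0,-1],[0,0,-1],[0,0,-1],[0,0,-0.4],[-0.875,0.96,0],[-0.875,0.96,0],[-0.875,0.96,0],[-0.875,0.96,0]],"rotation":[[0,0,0],[0,0,0],[0,0,0],[0,0,0],[0,0,0],[0,0,0],[0,0,0],[0,0,0],[0,0,0],[0,0,0]]}' 0.65 |egrep 'ee_pos'
python3 -m creep '{"xyz":[[-0.875,0.96,0],[-0.875,0.96,0],[-0.875,0.96,0],[-0.875,0.96,0],[-0.875,0.96,0],[-0.875,0.96,0.5],[-0.875,0.96,1],[-0.875,0.96,1],[-0.875,0.96,1],[0,0,0]],"rotation":[[0,0,0],[0,0,0],[0,0,0],[0,0,0],[0,0,0],[0,0,0],[0,0,0],[0,0,0],[0,0,0],[0,0,0]]}' |egrep 'ee_pos|rot|gap'
python3 tins.py; python3 -c "
from h import *
print(rel((.4208,-.1405,-.013)).round(2))"
```

```text
ee_pos: [0.5401, 0.0595, 0.2444]
ee_pos: [0.419, -0.1419, 0.1735]
tcp_rot: [0.995, 0.099, -0.002, -0.0]
finger_gap: 0.824
[0.7098 0.3608 0.026 ] miss [0.004  0.0023 0.0009] 131 288 rel [ 1.914e+01 -2.165e+01  2.000e-02]
[ 0.4199 -0.1386  0.0142] miss [ 0.0016  0.0009 -0.0004] 215 272 rel [-0.06 -0.09  0.  ]
[ 0.5829 -0.3411  0.0296] miss [-0.0075 -0.0043  0.0019] 318 165 rel [ 5.89 11.46 -0.  ]
78.275 [ 0.4215 -0.1401  0.175 ]
[-0.04  0.02  9.4 ]
```

```bash
python3 -m creep '{"xyz":[[-0.05,-0.035,1],[0,0,1],[0,0,1],[0,0,1],[0,0,1],[0,0,1],[0,0,1],[0,0,1],[0,0,0.5],[0,0,0.3]],"rotation":[[0,0,0],[0,0,0],[0,0,0],[0,0,0],[0,0,0],[0,0,0],[0,0,0],[0,0,0],[0,0,0],[0,0,0]]}' |egrep 'ee_pos|force'
python3 -m creep '{"xyz":[[0,0,0.3],[0,0,0.3],[0,0,0]],"rotation":[[0,0,0],[0,0,0],[0,0,0]]}' |egrep 'ee_pos|force'
python3 -m creep '{"xyz":[[0,0,0],[0,0,0],[0,0,0],[0,0,0],[0,0,0],[0,0,0]],"rotation":[[0,0,0],[0,0,0],[0,0,0],[0,0,0],[0,0,0],[0,0,0]]}' -1 60 | egrep 'ee_pos|force|gap'
python3 -m creep '{"xyz":[[0,0,-0.5],[0,0,-1],[0,0,-1],[0,0,-1],[0,0,-1],[0,0,-1],[0,0,-1],[0,0,-1],[0,0,-1],[0,0,-1]],"rotation":[[0,0,0],[0,0,0],[0,0,0],[0,0,0],[0,0,0],[0,0,0],[0,0,0],[0,0,0],[0,0,0],[0,0,0]]}' |egrep 'ee_pos|gap'
python3 -m creep '{"xyz":[[0,0,-1],[0,0,-1],[0,0,-1],[0,0,-0.6],[0,0,0]],"rotation":[[0,0,0],[0,0,0],[0,0,0],[0,0,0],[0,0,0]]}' |egrep 'ee_pos|rot|gap'
python3 held.py; python3 -c "
from h import *
print(rel((.6012,.1514,.25)).round(2), sense()['time_s'])"
```

```text
ee_pos: [0.4209, -0.1395, -0.0011]
force: [-0.4, -0.2, -0.1]
ee_pos: [0.42, -0.14, -0.0133]
force: [0.3, -0.8, -1.2]
ee_pos: [0.4202, -0.1401, -0.0124]
force: [-2.3, 0.3, 7.8]
finger_gap: 0.628
ee_pos: [0.4197, -0.1399, 0.1781]
finger_gap: 0.628
ee_pos: [0.4203, -0.1401, 0.2496]
tcp_rot: [0.995, 0.101, 0.001, 0.0]
finger_gap: 0.626
[ 266  195  105  109 8993] expected centre px [315.7 263.5] dx+5mm [315.7 254.4]
expected box [260.  210.2] [371.5 311.2]
[ 11.8  -12.46  -0.06] 82.575
```

```bash
python3 -m creep '{"xyz":[[0.908,-0.958,0],[0.908,-0.958,0],[0.908,-0.958,0],[0.908,-0.958,0],[0.908,-0.958,0],[0.908,-0.958,0],[0.908,-0.958,0],[0.908,-0.958,0],[0.908,-0.958,0],[0.908,-0.958,0]],"rotation":[[0,0,0],[0,0,0],[0,0,0],[0,0,0],[0,0,0],[0,0,0],[0,0,0],[0,0,0],[0,0,0],[0,0,0]]}' |egrep 'ee_pos|gap'
python3 -m creep '{"xyz":[[0.908,-0.958,0],[0.908,-0.958,0],[0.908,-0.958,0],[0,0,0],[0,0,0]],"rotation":[[0,0,0],[0,0,0],[0,0,0],[0,0,0],[0,0,0]]}' |egrep 'ee_pos|rot|gap'
python3 -c "
from h import *
print(rel((.6012,.1513,.19)).round(2))"
```

```text
ee_pos: [0.5595, 0.0847, 0.2476]
finger_gap: 0.623
ee_pos: [0.6009, 0.1507, 0.2478]
tcp_rot: [0.995, 0.101, -0.001, 0.0]
finger_gap: 0.625
[ 0.03 -0.03  2.89]
```

```bash
python3 -m creep '{"xyz":[[0.03,-0.02,0],[0,0,1],[0,0,1],[0,0,0.9],[0,0,0.4],[0,0,0.2],[0,0,0]],"rotation":[[0,0,0],[0,0,0],[0,0,0],[0,0,0],[0,0,0],[0,0,0],[0,0,0]]}'|egrep 'ee_pos|gap|force'
for i in 1 2 3 4 5 6; do python3 -m creep '{"xyz":[[0,0,0.1],[0,0,0]],"rotation":[[0,0,0],[0,0,0]]}' | egrep 'ee_pos|force'; done
```

```text
ee_pos: [0.6021, 0.1518, 0.1792]
force: [0.2, -0.1, -1.8]
finger_gap: 0.625
ee_pos: [0.602, 0.1519, 0.1771]
force: [0.3, 0.0, -1.4]
ee_pos: [0.6018, 0.1518, 0.1748]
force: [0.2, -0.1, -0.8]
ee_pos: [0.6017, 0.1517, 0.1727]
force: [-0.1, -0.0, -0.4]
ee_pos: [0.6015, 0.1516, 0.1708]
force: [-3.1, -2.3, 1.5]
ee_pos: [0.6016, 0.1516, 0.1688]
force: [-3.3, -2.0, 2.4]
ee_pos: [0.6016, 0.1515, 0.1668]
force: [-4.5, -2.6, 2.9]
```

```bash
python3 -m creep '{"xyz":[[0,0,0],[0,0,0],[0,0,0],[0,0,-1],[0,0,-1],[0,0,-0.8],[0,0,0]],"rotation":[[0,0,0],[0,0,0],[0,0,0],[0,0,0],[0,0,0],[0,0,0],[0,0,0]]}' 0.7 |egrep 'ee_pos|gap|force'
python3 -m creep '{"xyz":[[-0.04,-0.01,0],[0,0,0],[0,0,0],[0,0,0],[0,0,0],[0,0,0]],"rotation":[[0,0,0],[0,0,0],[0,0,0],[0,0,0],[0,0,0],[0,0,0]]}' -1 40 |egrep 'ee_pos|gap|force'
python3 -m creep '{"xyz":[[0,0,0.9],[0,0,0.6],[0,0,0.2],[0,0,0]],"rotation":[[0,0,0],[0,0,0],[0,0,0],[0,0,0]]}' |egrep 'ee_pos|force'
for i in 1 2 3 4; do python3 -m creep '{"xyz":[[0,0,0.1],[0,0,0.1],[0,0,0]],"rotation":[[0,0,0],[0,0,0],[0,0,0]]}' | egrep 'ee_pos|force'; done
```

```text
ee_pos: [0.6026, 0.1522, 0.2241]
force: [0.2, 0.2, -0.0]
finger_gap: 0.845
ee_pos: [0.6011, 0.1519, 0.2229]
force: [0.2, -0.2, 0.2]
finger_gap: -0.002
ee_pos: [0.6011, 0.1519, 0.1888]
force: [0.1, 0.3, 0.3]
ee_pos: [0.6011, 0.1518, 0.1849]
force: [-0.1, -0.3, -0.3]
ee_pos: [0.601, 0.1518, 0.1806]
force: [0.4, 1.0, -0.2]
ee_pos: [0.6015, 0.1521, 0.1775]
force: [-0.1, 0.2, 3.6]
ee_pos: [0.6013, 0.1521, 0.1732]
force: [-0.3, 0.7, 4.4]
```

Same contact signature as before; continue.

```bash
for i in 1 2 3 4; do python3 -m creep '{"xyz":[[0,0,0.1],[0,0,0.1],[0,0,0]],"rotation":[[0,0,0],[0,0,0],[0,0,0]]}' | egrep 'ee_pos|force'; done
for i in 1 2 3 4 5 6; do python3 -m creep '{"xyz":[[0,0,0.05],[0,0,0.05],[0,0,0]],"rotation":[[0,0,0],[0,0,0],[0,0,0]]}' | egrep 'ee_pos|force'; done
```

```text
ee_pos: [0.6011, 0.152, 0.169]
force: [0.1, -0.4, 4.0]
ee_pos: [0.6009, 0.152, 0.1652]
force: [-1.6, 0.3, 6.7]
ee_pos: [0.6009, 0.152, 0.1614]
force: [-2.1, -0.1, 7.5]
ee_pos: [0.6008, 0.152, 0.1574]
force: [-3.2, -0.8, 7.6]
ee_pos: [0.6009, 0.152, 0.1556]
force: [-2.6, -0.3, 9.0]
ee_pos: [0.6008, 0.152, 0.1536]
force: [-3.5, -1.9, 10.4]
ee_pos: [0.6008, 0.152, 0.1516]
force: [-2.6, -1.0, 9.2]
ee_pos: [0.6008, 0.152, 0.1495]
force: [-3.0, -0.1, 8.9]
ee_pos: [0.6008, 0.1519, 0.1471]
force: [-2.2, -0.5, 7.0]
ee_pos: [0.6008, 0.1519, 0.1451]
force: [-1.9, 0.6, 7.0]
```

```bash
python3 -m creep '{"xyz":[[0,0,0.06],[0,0,0]],"rotation":[[0,0,0],[0,0,0]]}' | egrep 'ee_pos|force'; for i in 1 2 3 4; do python3 -m creep '{"xyz":[[0,0,-0.1],[0,0,0]],"rotation":[[0,0,0],[0,0,0]]}' | egrep 'ee_pos|force'; done
python3 -m creep '{"xyz":[[-0.35,0,-0.4],[0,0,0],[0,0,0.4],[0,0,0.1],[0,0,0.1],[0,0,0]],"rotation":[[0,0,0],[0,0,0],[0,0,0],[0,0,0],[0,0,0],[0,0,0]]}' | egrep 'ee_pos|force'
for i in 1 2; do python3 -m creep '{"xyz":[[0,0,0.1],[0,0,0]],"rotation":[[0,0,0],[0,0,0]]}' | egrep 'ee_pos|force'; done
```

```text
ee_pos: [0.6008, 0.152, 0.1439]
force: [-1.9, -0.9, 5.5]
ee_pos: [0.6009, 0.1519, 0.1458]
force: [-1.4, -0.5, 5.0]
ee_pos: [0.6009, 0.1519, 0.1478]
force: [-2.5, -0.9, 5.2]
ee_pos: [0.6013, 0.1517, 0.1495]
force: [0.4, 0.0, -0.0]
ee_pos: [0.6012, 0.1519, 0.1517]
force: [0.3, 0.1, 0.0]
ee_pos: [0.5939, 0.1504, 0.1477]
force: [-1.2, -0.8, 3.2]
ee_pos: [0.594, 0.1504, 0.1459]
force: [-1.6, -0.5, 4.8]
ee_pos: [0.594, 0.1504, 0.1439]
force: [-2.8, -0.9, 5.2]
```

```bash
python3 -m creep '{"xyz":[[0.35,0,-0.5],[0,0,-1],[0,0,-1],[0,0,-1],[0,0,-1],[0,0,0]],"rotation":[[0,0,0],[0,0,0],[0,0,0],[0,0,0],[0,0,0],[0,0,0]]}' |egrep 'ee_pos|time'; python3 tins.py; python3 -c "
from h import *
print(rel((.6190,-.0392,.06)).round(2))
a=snapshot('scene')['img'];b=snapshot('side')['img']
cv2.imwrite('pics/end.png',np.vstack([a[100:400,150:550],b[100:400,150:550]])[:,:,::-1])"
```

```text
time_s: 97.45
ee_pos: [0.6025, 0.1525, 0.2354]
[0.7098 0.3608 0.026 ] miss [0.004  0.0023 0.0009] 129 289 rel [ 7.41 -9.15  0.  ]
[ 0.5829 -0.3411  0.0296] miss [-0.0075 -0.0043  0.0019] 318 165 rel [-5.84 23.96 -0.  ]
97.55 [0.6013 0.1519 0.2333]
[-1.05  9.54  8.66]
```

View pics/end.png

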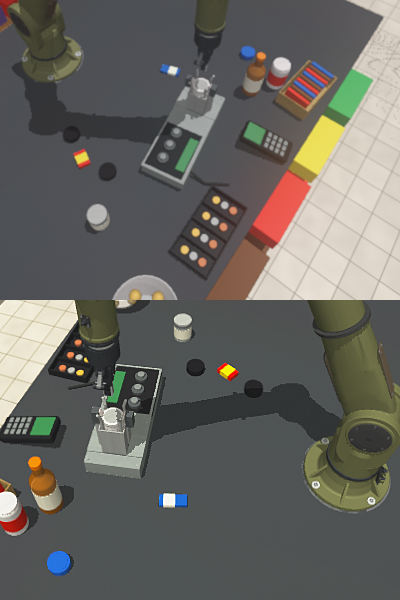

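```bash
python3 -m creep '{"xyz":[[-0.105,0.954,0],[-0.105,0.954,0],[-0.105,0.954,0],[-0.105,0.954,0],[-0.105,0.954,0],[-0.105,0.954,0],[-0.105,0.954,0],[-0.105,0.954,0],[-0.105,0.954,0],[-0.105,0.954,0]],"rotation":[[0,0,0],[0,0,0],[0,0,0],[0,0,0],[0,0,0],[0,0,0],[0,0,0],[0,0,0],[0,0,0],[0,0,0]]}' |egrep 'ee_pos|gap'
python3 -m creep '{"xyz":[[0,0,0.5],[0,0,1],[0,0,1],[0,0,1],[0,0,1],[0,0,1],[0,0,1],[0,0,1],[0,0,0.7],[0,0,0]],"rotation":[[0,0,0],[0,0,0],[0,0,0],[0,0,0],[0,0,0],[0,0,0],[0,0,0],[0,0,0],[0,0,0],[0,0,0]]}' |egrep 'ee_pos|rot|gap|force'
python3 -c "
from h import *
print(rel((.6190,-.0392,.05)).round(2))"
```

```text
ee_pos: [0.6189, -0.0405, 0.2337]
finger_gap: -0.003
ee_pos: [0.618, -0.0386, 0.0685]
tcp_rot: [0.995, 0.101, -0.001, -0.0]
force: [0.4, 0.3, 0.2]
finger_gap: -0.004
[0.05 0.04 0.92]
```

```bash
python3 -m creep '{"xyz":[[0.05,0.04,0],[0,0,0.4],[0,0,0.4],[0,0,0.1],[0,0,0]],"rotation":[[0,0,0],[0,0,0],[0,0,0],[0,0,0],[0,0,0]]}' |egrep 'ee_pos|force'
for i in 1 2 3 4; do python3 -m creep '{"xyz":[[0,0,0.08],[0,0,0]],"rotation":[[0,0,0],[0,0,0]]}' | egrep 'ee_pos|force'; done
```

```text
ee_pos: [0.6198, -0.0398, 0.0515]
force: [-0.4, -0.4, 0.5]
ee_pos: [0.6199, -0.0398, 0.0501]
force: [-0.2, 1.1, -0.4]
ee_pos: [0.6201, -0.0398, 0.0486]
force: [-0.1, 0.5, 1.0]
ee_pos: [0.6201, -0.0398, 0.047]
force: [-0.3, 0.2, 2.7]
ee_pos: [0.6201, -0.0398, 0.0453]
force: [0.3, -1.1, 4.4]
```

```bash
python3 -m creep '{"xyz":[[0,0,0.08],[0,0,0.04],[0,0,0]],"rotation":[[0,0,0],[0,0,0],[0,0,0]]}' | egrep 'ee_pos|force'
python3 -m creep '{"xyz":[[0,0,-0.5],[0,0,-0.7],[0,0,0],[0,0,0],[0,0,0]],"rotation":[[0,0,0],[0,0,0],[0,0,0],[0,0,0],[0,0,0]]}' | egrep 'ee_pos|force'
python3 -c "
from h import *
print(rel((.6293,-.0882,.05)).round(2))"
```

```text
ee_pos: [0.6202, -0.0398, 0.0445]
force: [-5.1, -0.2, 16.3]
ee_pos: [0.6195, -0.0399, 0.0664]
force: [-0.5, -0.2, 0.8]
[-0.01  2.46  0.82]
```

```bash
python3 -m creep '{"xyz":[[0,0.82,0],[0,0.82,0],[0,0.82,0],[0,0,0],[0,0,0.4],[0,0,0.3],[0,0,0.1],[0,0,0]],"rotation":[[0,0,0],[0,0,0],[0,0,0],[0,0,0],[0,0,0],[0,0,0],[0,0,0],[0,0,0]]}' |egrep 'ee_pos|force'
for i in 1 2 3 4; do python3 -m creep '{"xyz":[[0,0,0.08],[0,0,0]],"rotation":[[0,0,0],[0,0,0]]}' | egrep 'ee_pos|force'; done
```

```text
ee_pos: [0.6297, -0.0876, 0.0506]
force: [-0.8, 0.4, -0.1]
ee_pos: [0.6301, -0.0878, 0.0495]
force: [0.5, -0.0, 1.2]
ee_pos: [0.6301, -0.0878, 0.0479]
force: [1.4, 0.2, 2.8]
ee_pos: [0.6301, -0.0878, 0.0462]
force: [-0.2, 1.5, 2.9]
ee_pos: [0.6301, -0.0878, 0.0448]
force: [-0.6, 1.6, 5.2]
```

```bash
python3 -m creep '{"xyz":[[0,0,0.06],[0,0,0.02],[0,0,0]],"rotation":[[0,0,0],[0,0,0],[0,0,0]]}' | egrep 'ee_pos|force'
python3 -m creep '{"xyz":[[0,0,-0.5],[0,0,-1],[0,0,-1],[0,0,-1],[0,0,-1],[0,0,-1],[0,0,-1],[0,0,-1],[0,0,0],[0,0,0]],"rotation":[[0,0,0],[0,0,0],[0,0,0],[0,0,0],[0,0,0],[0,0,0],[0,0,0],[0,0,0],[0,0,0],[0,0,0]]}' | egrep 'ee_pos|force|time'
python3 -c "
from h import *
b=snapshot('side')['img'][150:290,225:325]; w=snapshot('wrist')['img']
b=cv2.resize(b,(286,400),interpolation=2)
cv2.imwrite('pics/fin.png',np.hstack([w[:,100:600],b])[:,:,::-1])"
```

```text
ee_pos: [0.6302, -0.0878, 0.0446]
force: [-3.8, 0.8, 15.9]
time_s: 106.4
ee_pos: [0.6291, -0.0884, 0.1918]
force: [-0.9, -0.2, -0.2]
```

View pics/fin.png

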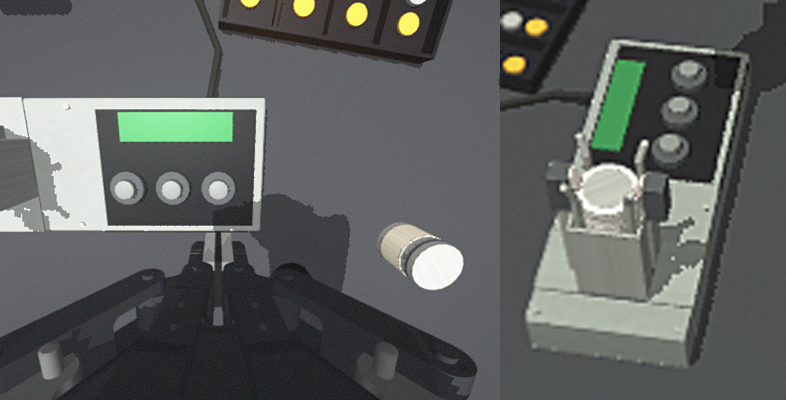

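The final picture shows all three keys up, at about (123,189), (171,189) and (217,189). The top tin lies flat between the catches at about (608,187), and the cocoa tin is still standing. I'm handing the job in.

```bash
python3 -c "
from plant import finish_job
print(finish_job())"
```

```text
the job is handed in; nothing more can be done
None
```

I refilled the dispenser and handed the job in at about 106 s, well inside the 210 s limit. I pressed service first, loaded all four bright tins that were on the counter, then pressed recount and back to sale.

**Tins:** I set each one flat on the catch noses and pushed it down with the shut fingers to about 3 mm below the catches. One tin had been knocked from about (0.408, 0.343) to (0.389, 0.394), and I picked it up from its new place.

**Checks on the loading:**
- **First and third tins:** touching the tin again after loading met it at the height expected for a tin under the catches, with about 5 N of spring behind it.
- **Fourth tin:** contact stopped at that same height as I let it up, and a second touch agreed.
- **Second tin:** I did not touch it again, but its push ended with the same force drop and spring load.
- **Limit of these checks:** I had no reading of the catches or lift. The pushing force I saw stayed between 5 and 10 N, partly below the 8 to 14 N the notes give.

**Keys:** each was pressed to its hard stop, seen as a jump to 16–23 N, and then let go. The last picture shows all three up.

**Other goods:** the last wide view showed no bright tins left on the counter. The black and blue look-alikes, the bottle, the boxes and the cocoa tin were still standing where they were.

**Disagreement:** the fingertips end about 17 mm short of the reported tool point, though the notes put that point at their very end. I worked from contact forces instead.

I viewed 16 pictures, two over the budget of 14.

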